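Pack the centrifuge tube adapters and wedge the row tight

TASK

Pack away the blue tube adapters: stand the two loose ones in the storage tray with the three already there, each the way up it now stands, so that the row alternates collar down, collar up all along. Then slide the follower plate up against the row until the collars nest tight, and put the orange wedge in the gap behind the plate, sloping face to the sloping end block, and press it down firmly so that it stays jammed and locks the row. Leave the other things on the bench where they are.

Things in the scene. Friction and masses are not known exactly. Their poses are not given: they have to be found in the camera images.
- tray: aluminium channel tray fixed to the bench, open at the top, 286 mm long (own y) x 70 mm wide (x); origin at the centre of its underside, z up. Floor 4 mm thick; side walls 58 mm apart up to z = 48 mm, then flared out at 45 degrees to 68 mm apart at their tops, z = 53 mm. The row stands along y at x = 0, from the end stop to the follower plate. Adapters in it reach z = 64 mm, so only their top 11 mm is above the walls
- end_stop (a point): foot of the fixed end stop's inner face, tray y = -137, z = 4 mm. Five adapters nested alternately fill 220 mm from here: spacing 42 mm; neighbours of the same attitude need 52 mm. A collar-up one can be lowered 42 mm or more from a collar-down one; a collar-down one lowered beside a standing collar-up one needs over 52 mm to pass its collar, then slides in under it
- ramp_top (a point): middle of the top edge of the grey sloping end block at the tray's +y end (tray y = +132.6, z = 52 mm). Its face runs down to y = +123 mm at the floor (z = 4 mm), 1 in 5, so the gap between follower plate and block narrows downwards
- follower (a joint): travel (m) of the steel follower plate along the tray's -y towards the row: 0 drawn back, 0.036 at most, about 0.030 with the five nested tight. Stays where left, about 2 N of friction. Plate 10 mm thick, fills the channel up to z = 52 mm; its row-side face is at tray y = +113 mm minus the travel, its back face at +123 mm minus the travel
- follower_tab (a point): top centre of the black push tab on the follower plate, z = 82 mm, moving with the plate. The tab is 36 mm wide across the tray, 10 mm thick along it and rises from z = 52 to 82 mm; pushing it slides the plate without tilting
- down_1: blue plastic hat-shaped tube adapter, 60 mm tall, about 70 g, its 17 mm bore plugged: body 32 mm diameter, collar 52 mm diameter and 20 mm thick with a white band. Origin at the centre of its underside as it stands at the start, z up. Stands collar DOWN (collar 0-20 mm up, narrow body above). At the start it is in the tray, nearest the end stop
- up_1: blue plastic hat-shaped tube adapter, 60 mm tall, about 70 g, its 17 mm bore plugged: body 32 mm diameter, collar 52 mm diameter and 20 mm thick with a white band. Origin at the centre of its underside as it stands at the start, z up. Stands collar UP (narrow body 0-40 mm up, collar 40-60 mm). At the start it is second in the tray's row, loosely spaced
- down_2: blue plastic hat-shaped tube adapter, 60 mm tall, about 70 g, its 17 mm bore plugged: body 32 mm diameter, collar 52 mm diameter and 20 mm thick with a white band. Origin at the centre of its underside as it stands at the start, z up. Stands collar DOWN (collar 0-20 mm up, narrow body above). At the start it is third in the tray's row, loosely spaced
- up_loose: blue plastic hat-shaped tube adapter, 60 mm tall, about 70 g, its 17 mm bore plugged: body 32 mm diameter, collar 52 mm diameter and 20 mm thick with a white band. Origin at the centre of its underside as it stands at the start, z up. Stands collar UP (narrow body 0-40 mm up, collar 40-60 mm). At the start it stands on the bench
- down_loose: blue plastic hat-shaped tube adapter, 60 mm tall, about 70 g, its 17 mm bore plugged: body 32 mm diameter, collar 52 mm diameter and 20 mm thick with a white band. Origin at the centre of its underside as it stands at the start, z up. Stands collar DOWN (collar 0-20 mm up, narrow body above). At the start it stands on the bench
- wedge: orange plastic locking wedge standing on the bench, 74 mm tall, 38 mm wide (x), about 90 g; origin mid-underside, z up. Its vertical -y face (y = -16 mm) goes against the follower plate; its +y face slopes out 1 in 5 from y = +16 mm at the bottom to +26 mm at z = 50 mm and fits the end block, so in the gap its axes lie as the tray's
- wedge_top (a point): centre of the flat top of the wedge's grip head (wedge y = +3, z = 74 mm); the head is 36 mm along x, 26 mm along y, from z = 51 to 74 mm. With the row tight the wedge stops with its underside 7 to 10 mm above the tray floor (top 85 to 88 mm above the bench); pressed down with 15 to 20 N it stays jammed when let go
- reagent: white reagent bottle with a blue cap, 64 mm across, 130 mm tall; bystander, origin at the middle of its underside; leave it alone
- jar: green screw-top jar, 68 mm across, 85 mm tall; bystander, origin at the middle of its underside; leave it alone
- dish: clear closed petri dish, 88 mm across, 16 mm high; bystander, origin at the middle of its underside; leave it alone
- beaker: small glass beaker, 60 mm across, 75 mm tall; bystander, origin at the middle of its underside; leave it alone
- marker: white marker pen with a blue cap, 128 mm long, 15 mm thick, lying along its x axis; bystander, origin at the middle of its underside; leave it alone

How it is judged:
By the outcome, as a careful person would: the job done as asked, in the order asked, and still so for the second after the job is handed in, with the robot touching nothing.
It also fails if it takes over 72 s, if anything falls off the work surface, if the arm or the gripper's body presses on something with over 40 N, if the wrist force passes 120 N, or if a joint passes its speed limit or range.

ROBOT

A 6-joint arm with a two-finger parallel gripper is mounted at the origin on the work surface. World frame = base frame: x ahead of the robot, y to its left, z up, the work surface at z = 0. Lengths are in mm, angles in rad, forces in N, time in s.
With the tool pointing down it reaches from about 325 to 750 mm from the base axis. Payload 7.6 kg.
Tool frame: the origin (TCP) lies midway between the tips of the shut fingers; the grasp point (between the pads) lies 19 mm behind it; y points along the fingers, z is the direction in which the jaws open and shut, and the axes are right-handed (so a half turn about y gives the same grasp; the last joint's range is limited). The gripper opens to 85 mm and grips with 20 to 120 N. Pads are 22 mm wide; open, the fingers measure 114 mm over their backs; the gripper's body (76 mm by 85 mm) begins 54 mm behind the grasp point. The pads swing forward as they close: fully open they stand 13 mm farther back than shut.
Start: joints at [1.074, 0.052, 1.401, -0, 1.689, -0.07], TCP at [217.317, 477.934, 210.423] pointing down, gripper open.
Joint ranges: [-2.9, 2.9], [-0.91, 2.17], [0.12, 2.37], [-1.06, 4.2], [0.26, 2.73], [-2.93, 2.93]. Speed limits (rad/s): [2.57, 2.57, 3.01, 3.14, 3.14, 3.14].

INTERFACE

Orientations are given as a unit quaternion [w, x, y, z].
In Python, from rig import bot gives the robot as it stands.
- The arm moves only by the tool arm_command, never from a script. Its argument "targets" is a list of rows, each an object of numbers: "wx", "wy", "wz": the turn, a rotation vector about the world's x, y, z in units of 6 degrees (1.0 is 6 degrees); "tx", "ty", "tz": the shift along the world's x, y, z in units of 50 mm (1.0 is 50 mm); "claw": the finger opening in mm, from 0 to 85.4. In form: [{"wx": .., "wy": .., "wz": .., "tx": .., "ty": .., "tz": .., "claw": ..}, ...]. A call has 1 to 10 rows; each row is the pose to reach, as a shift and turn from the pose commanded when the call began; what a row does not reach only later rows make up. A row lasts 1/8 s, in which the tool goes at most 62.5 mm and 10.7 degrees, less where a joint would pass 70% of its speed; a pose out of reach is approached as far as the arm can. A call with a gripper value outside its range is refused whole. The fingers move at their own pace and stop on an object; "squeeze" is the grip in N (left out, the last holds). Time passes only in rows, so rows that repeat a pose let the fingers close. It gives the time, the measured TCP pose, the force and the opening at its end, in the units of the state.
- bot.state(): the state, without advancing time (a new reading comes with each control period).
- bot.grab_frame(name): name is "side" or "top"; returns a dict with "frame" (480x640x3 uint8, blue, green, red), "camera_matrix" (3x3 intrinsics, pixels), "pose" (4x4, takes a point from camera to world coordinates). Camera axes: x right, y down, z forward; pixel columns grow to the right and rows downward; lengths in mm; the calibration is good to about 2 mm. A picture is of the moment at which its call begins. There is no depth.
- bot.close_job(): hands the job in, once; it reports no verdict.
Trained networks look in the newest picture that a camera, given by its name, has taken for a name from the list of things; names that differ only in an ending like _2 or _b are one class to them, and where a whole thing is asked for, a point or a joint stands for the part that bears it (a point fixed in the world has none). Each returns a list of dicts, best first, with "conf" (0 to 1); they miss things now and then, are a little off and sometimes report something else, mostly with a low value. They report only what shows in the picture. A call takes as long as a camera call.
- bot.find_in(query, camera): "box" ([left, top, right, bottom] in pixels, round what is visible of it).
- bot.trace(query, camera): "mask" (480x640 bool, what is visible of it) and "box" ([left, top, right, bottom] in pixels, round what is visible of it).
The state is a dict: "time": time; "joint_pos": joint angles; "qvel": joint speeds; "effort": joint torques, N m; "tcp_pos": TCP position; "eef_rot": TCP orientation; "ft_force": force on the tool from outside, world axes, zero at the start; "moment": the same for the moment, N m; "width": opening from 0.0 (shut) to 1.0 (fully open).
Only numpy, scipy, OpenCV 4.12 (cv2) and the standard library are available. Lean on these libraries where they do the work, as an engineer would, in place of code of your own. Each camera call takes 0.05 s, during which the arm holds its last target.

## Working session

There is one attempt and no reset: what is moved stays moved. The work goes in short steps, Python scripts to look and compute and a tool call to move; the robot and the scene stay as the last step left them, time stands still between calls to the robot, and variables do not carry over. Pictures are saved under pics/ and viewed, and the job is handed in when it is done.

Besides the shell and the picture viewer there is one more tool, called after ">>>" as a command line: name --argument value ..., lists and objects as JSON in quotes. arm_command: Moves the arm, as the interface text tells. Its arguments: {"type":"object","properties":{"targets":{"type":"array"},"squeeze":{"type":"number"}},"required":["targets"]}

```bash
ls; mkdir -p pics; python3 - <<'E'
from rig import bot
import cv2,numpy as np
s=bot.state();print(s)
for n in("side","top"):
    f=bot.grab_frame(n);cv2.imwrite(f"pics/{n}0.png",f["frame"]);print(f["camera_matrix"],f["pose"])
E
```

```text
pics
{'time': 0.0, 'joint_pos': array([ 1.07371836e+00,  5.28435474e-02,  1.40177322e+00,  4.95950485e-05,
        1.68862859e+00, -7.02854413e-02]), 'qvel': array([-0.00144513,  0.00034635,  0.00069937, -0.00101148, -0.00121421,
       -0.00175266]), 'effort': array([ 2.13436242e-04, -3.81652880e+01, -3.60199428e+01, -1.06290322e-04,
        6.03375796e-03, -2.33007546e-05]), 'tcp_pos': array([217.11318695, 477.61044953, 209.54444181]), 'eef_rot': array([-0.69051179,  0.69162397, -0.14992953,  0.149569  ]), 'ft_force': array([0.54014987, 0.053079  , 0.32834133]), 'moment': array([ 0.02183412, -0.01832402, -0.01623846]), 'width': 1.001177335571679}
[[446.24772032   0.         319.03249969]
 [  0.         446.24772032 235.15462378]
 [  0.           0.           1.        ]] [[-9.88998029e-01 -1.06456152e-01  1.02713127e-01  4.21366427e+02]
 [-1.47403775e-01  7.67643768e-01 -6.23694775e-01  6.75771778e+02]
 [-1.24509464e-02 -6.31973206e-01 -7.74890212e-01  9.23901090e+02]
 [ 0.00000000e+00  0.00000000e+00  0.00000000e+00  1.00000000e+00]]
[[500.69241592   0.         323.18990843]
 [  0.         500.69241592 243.60833596]
 [  0.           0.           1.        ]] [[ 8.74967701e-02 -9.75714188e-01  2.00813693e-01  3.29790680e+02]
 [-9.96164802e-01 -8.56891494e-02  1.76934339e-02 -2.97799676e+00]
 [-5.61799042e-05 -2.01591651e-01 -9.79469654e-01  1.14378049e+03]
 [ 0.00000000e+00  0.00000000e+00  0.00000000e+00  1.00000000e+00]]
```

View pics/side0.png

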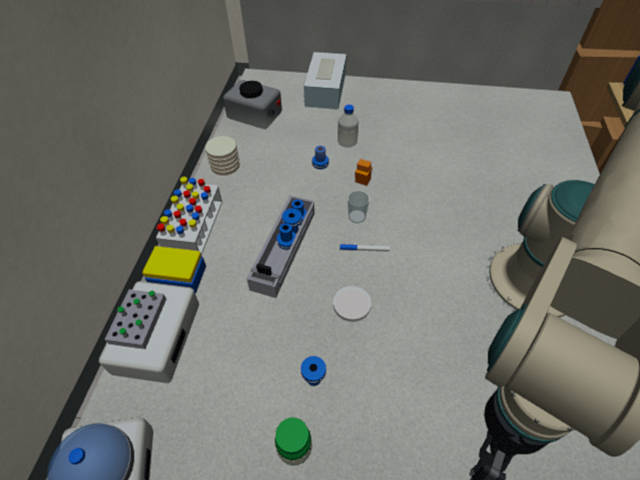

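View pics/top0.png

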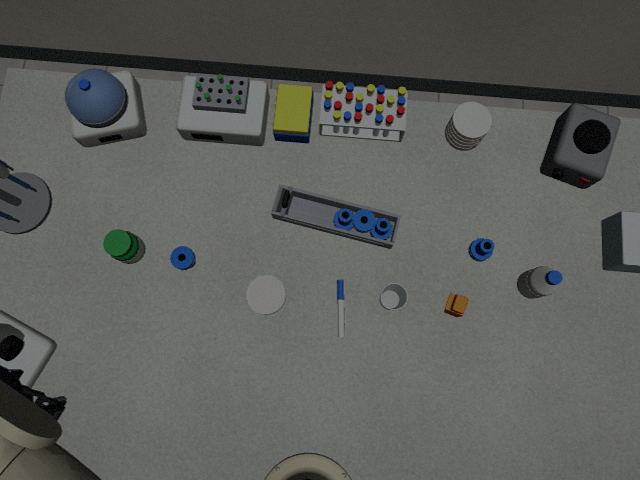

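The side view shows up_loose at about (313,369), down_loose at (320,157), the wedge at (363,171), and the tray from (268,290) to (300,200). The top view shows the tray from (275,200) to (400,235), up_loose at (182,258), down_loose at (482,249) and the wedge at (456,304). Next I'll measure them by fitting silhouettes.

```bash
cat > h.py <<'E'
from rig import bot
import numpy as np,cv2
from scipy.optimize import minimize
def proj(f,P):
    T=np.linalg.inv(f["pose"]);q=(T[:3,:3]@np.asarray(P,float).T).T+T[:3,3]
    p=(f["camera_matrix"]@q.T).T;return p[:,:2]/p[:,2:]
def ray(f,uv,z):
    K=f["camera_matrix"];d=f["pose"][:3,:3]@np.linalg.solve(K,[uv[0],uv[1],1.]);o=f["pose"][:3,3]
    return o+d*(z-o[2])/d[2]
def circ(r,z,n=40):
    a=np.linspace(0,2*np.pi,n,endpoint=False);return np.c_[r*np.cos(a),r*np.sin(a),0*a+z]
def box(x0,x1,y0,y1,z0,z1):return np.array([[x,y,z] for x in(x0,x1) for y in(y0,y1) for z in(z0,z1)],float)
DOWN=[np.r_[circ(26,0),circ(26,20)],np.r_[circ(16,20),circ(16,60)]]
UP=[np.r_[circ(16,0),circ(16,40)],np.r_[circ(26,40),circ(26,60)]]
w=lambda z0,z1:np.array([[x,y,z] for x in(-19,19) for (y,z) in((-16,z0),(-16,z1),(16+z0/5,z0),(16+z1/5,z1))],float)
WEDGE=[w(0,50),box(-18,18,-10,16,50,74)]
TRAY=[box(-35,35,-143,143,0,53)]
def place(parts,x,y,yaw,z=0):
    c,s=np.cos(yaw),np.sin(yaw);R=np.array([[c,-s,0],[s,c,0],[0,0,1]])
    return [p@R.T+[x,y,z] for p in parts]
S=4
def sil(f,parts,b):
    x0,y0,x1,y1=b;m=np.zeros(((y1-y0)*S,(x1-x0)*S),np.uint8)
    for p in parts:
        h=cv2.convexHull(((proj(f,p)-[x0,y0]+.5)*S).astype(np.float32)).astype(np.float32)
        cv2.fillConvexPoly(m,np.round(h*16).astype(np.int32),1,shift=4)
    return cv2.resize(m.astype(np.float32),(x1-x0,y1-y0),interpolation=cv2.INTER_AREA)
def fit(fm,parts,g,yaw=False,z=0):
    # fm: list of (frame,mask)
    B=[]
    for f,m in fm:
        ys,xs=np.nonzero(m);B.append((max(xs.min()-12,0),max(ys.min()-12,0),min(xs.max()+13,640),min(ys.max()+13,480)))
    def c(v):
        P=place(parts,v[0],v[1],v[2]/50 if yaw else 0,z);e=0
        for (f,m),b in zip(fm,B):
            a=sil(f,P,b);t=m[b[1]:b[3],b[0]:b[2]];e+=((a-t)**2).sum()/t.sum()
        return e
    v0=np.array([g[0],g[1],g[2]*50] if yaw else g[:2],float)
    n=len(v0);sim=np.r_[[v0],v0+8*np.eye(n)]
    r=minimize(c,v0,method="Nelder-Mead",options=dict(initial_simplex=sim,xatol=.05,fatol=1e-5))
    x=r.x.copy()
    if yaw:x[2]/=50
    return x,r.fun
E
python3 - <<'E'
from h import *
import pickle
D={}
for c in("top","side"):
    f=bot.grab_frame(c)
    D[c]={"f":f}
    for q in("up_loose","down_loose","wedge","tray","follower_tab","up_1","down_1"):
        r=bot.trace(q,c);D[c][q]=r
        print(c,q,[(round(a["conf"],2),np.round(a["box"]).tolist(),int(a["mask"].sum())) for a in r])
pickle.dump(D,open("d.pkl","wb"))
E
```

```text
top up_loose [(0.57, [173.0, 249.0, 194.0, 270.0], 486)]
top down_loose [(0.76, [468.0, 237.0, 497.0, 264.0], 480), (0.21, [103.0, 229.0, 145.0, 265.0], 1128)]
top wedge [(0.69, [446.0, 293.0, 470.0, 319.0], 416)]
top tray [(0.94, [270.0, 183.0, 402.0, 249.0], 3291)]
top follower_tab [(0.59, [270.0, 181.0, 399.0, 249.0], 3287), (0.57, [282.0, 186.0, 293.0, 218.0], 225)]
top up_1 [(0.87, [351.0, 206.0, 379.0, 234.0], 466)]
top down_1 [(0.75, [372.0, 218.0, 395.0, 240.0], 353), (0.53, [334.0, 210.0, 354.0, 231.0], 347)]
side up_loose [(0.66, [303.0, 359.0, 331.0, 386.0], 628)]
side down_loose [(0.87, [312.0, 144.0, 331.0, 171.0], 312)]
side wedge [(0.57, [356.0, 160.0, 374.0, 183.0], 349)]
side tray [(0.72, [275.0, 222.0, 294.0, 249.0], 342), (0.69, [293.0, 200.0, 309.0, 220.0], 155), (0.64, [248.0, 196.0, 315.0, 295.0], 2455), (0.24, [283.0, 214.0, 304.0, 229.0], 315)]
side follower_tab [(0.84, [250.0, 266.0, 278.0, 284.0], 313)]
side up_1 [(0.6, [284.0, 210.0, 304.0, 230.0], 360)]
side down_1 [(0.94, [275.0, 224.0, 293.0, 251.0], 340), (0.72, [295.0, 202.0, 305.0, 221.0], 137)]
```

```bash
cat > meas.py <<'E'
from h import *
import pickle
D=pickle.load(open("d.pkl","rb"));T,Sd=D["top"],D["side"]
def big(m,b,pad=4):
    x0,y0,x1,y1=[int(v) for v in b];k=np.zeros_like(m);k[y0-pad:y1+pad,x0-pad:x1+pad]=1
    return m&k.astype(bool)
def blue(f):
    h=f.astype(int);return (h[...,0]-h[...,2]>35)
def orange(f):
    h=f.astype(int);return (h[...,2]-h[...,0]>50)
def hull(m):
    o=np.zeros(m.shape,np.uint8);ys,xs=np.nonzero(m);cv2.fillConvexPoly(o,cv2.convexHull(np.c_[xs,ys].astype(np.int32)),1);return o.astype(bool)
def close(m):return cv2.morphologyEx(m.astype(np.uint8),cv2.MORPH_CLOSE,np.ones((5,5)))>0
for q,parts,col,z,g in(("up_loose",UP,blue,60,None),("down_loose",DOWN,blue,60,None),("wedge",WEDGE,orange,74,None)):
    b=T[q][0]["box"];g=ray(T["f"],((b[0]+b[2])/2,(b[1]+b[3])/2),z/2)
    for nm,fn in(("trace",lambda d:d[q][0]["mask"]),("col",lambda d:close(big(col(d["f"]["frame"]),d[q][0]["box"])))):
        for cs in((T,Sd),(T,),(Sd,)):
            fm=[(d["f"],fn(d)) for d in cs]
            if q=="wedge":
                best=min((fit(fm,parts,(g[0],g[1],a),True) for a in np.arange(-3,3.2,.8)),key=lambda r:r[1])
            else:best=fit(fm,parts,g)
            print(q,nm,len(cs),np.round(best[0],2),round(best[1],3))
tm=[(T["f"],hull(T["tray"][0]["mask"])),(Sd["f"],hull(Sd["tray"][2]["mask"]))]
g=ray(T["f"],(336,216),26)
for cs in(tm,tm[:1],tm[1:]):
    print("tray",min((fit(cs,TRAY,(g[0],g[1],a),True) for a in(-.3,-.1,.1,.3)),key=lambda r:r[1]))
E
python3 meas.py; python3 - <<'E'
import cv2
a=cv2.imread('pics/top0.png')
def crop(x0,y0,x1,y1,n,s):cv2.imwrite('pics/'+n,cv2.resize(a[y0:y1,x0:x1],None,fx=s,fy=s,interpolation=cv2.INTER_CUBIC))
crop(260,170,410,270,'c1.png',5)
crop(430,220,520,330,'c2.png',5)
a=cv2.imread('pics/side0.png')
crop(240,190,320,300,'c3.png',5)
crop(300,130,400,230,'c4.png',6)
E
```

```text
up_loose trace 2 [496.   323.23] 0.114
up_loose trace 1 [495.44 324.31] 0.033
up_loose trace 1 [496.57 321.51] 0.018
up_loose col 2 [496.46 323.28] 0.509
up_loose col 1 [495.88 326.03] 0.226
up_loose col 1 [498.31 319.25] 0.144
down_loose trace 2 [ 581.16 -345.58] 0.097
down_loose trace 1 [ 581.24 -345.1 ] 0.03
down_loose trace 1 [ 581.65 -346.85] 0.058
down_loose col 2 [ 583.66 -348.06] 0.413
down_loose col 1 [ 581.23 -344.84] 0.212
down_loose col 1 [ 583.39 -351.32] 0.165
wedge trace 2 [ 4.4590e+02 -2.8848e+02 -2.5000e-01] 0.13
wedge trace 1 [ 4.4561e+02 -2.8835e+02 -2.6000e-01] 0.032
wedge trace 1 [ 4.4691e+02 -2.8976e+02 -2.1000e-01] 0.086
wedge col 2 [ 4.4747e+02 -2.8959e+02 -1.0000e-01] 0.307
wedge col 1 [ 4.4594e+02 -2.8820e+02 -2.5000e-01] 0.17
wedge col 1 [ 4.4771e+02 -2.9431e+02 -1.3000e-01] 0.086
tray (array([ 6.26286584e+02, -5.47648127e+00, -1.71480761e-01]), np.float64(0.06149042711833389))
tray (array([ 6.25603195e+02, -4.93604608e+00, -1.75608968e-01]), np.float64(0.026992673477048475))
tray (array([ 6.26983864e+02, -7.65651197e+00, -1.72599520e-01]), np.float64(0.018974491986262165))
```

View pics/c1.png

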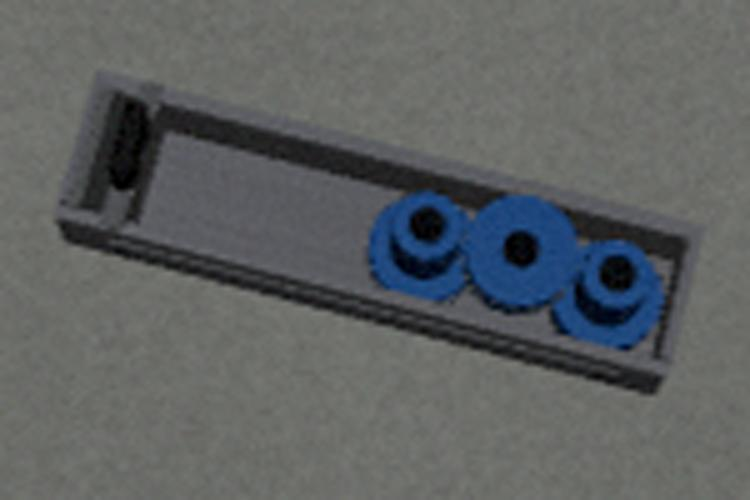

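View pics/c2.png

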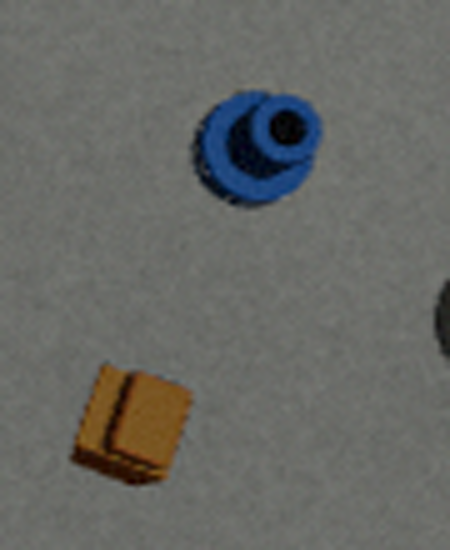

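View pics/c3.png

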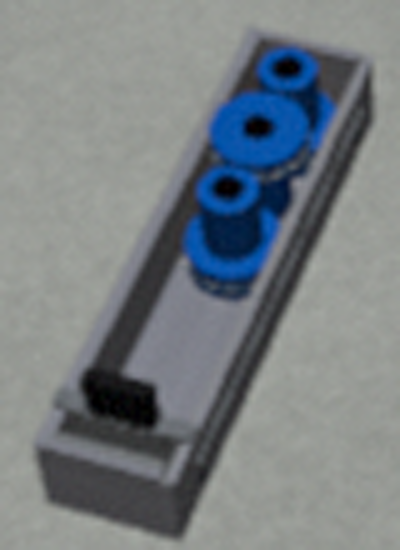

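View pics/c4.png

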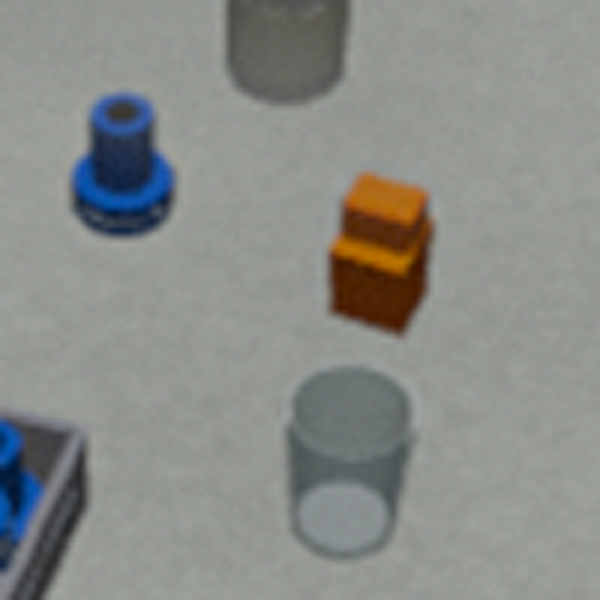

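The fits are consistent: the sloping face of the wedge looks towards +y and the row order is down, up, down. Next I'll compute the row positions in the tray frame for each camera, and the tool axes.

```bash
python3 - <<'E'
from h import *
import pickle
from scipy.spatial.transform import Rotation as R
D=pickle.load(open("d.pkl","rb"))
def totray(p,t):
    c,s=np.cos(t[2]),np.sin(t[2]);d=np.array(p[:2])-t[:2];return np.array([c*d[0]+s*d[1],-s*d[0]+c*d[1]])
for cam,t,pts in(("top",(625.6,-4.94,-.1735),dict(D2=(345.2,214),U1=(363.4,219.6),D1=(383,224))),("side",(627,-7.66,-.1735),dict(D2=(285.2,227),U1=(291,214.8),D1=(297,202.8)))):
    f=D[cam]["f"]
    for k,p in pts.items():
        w=ray(f,p,64);print(cam,k,np.round(w,1),np.round(totray(w,t),1))
    m=D[cam]["follower_tab"][1 if cam=="top" else 0]["mask"]
    TAB=[box(-18,18,-5,5,52,82)]
    g=ray(f,np.argwhere(m).mean(0)[::-1],70);r=fit([(f,m)],TAB,(g[0],g[1],-.17),True);print("tab",r,totray(r[0],t))
q=np.array([-0.69051179,0.69162397,-0.14992953,0.149569]);M=R.from_quat(q[[1,2,3,0]]).as_matrix();print(M.round(3))
for z in M.T: print(np.degrees(np.arctan2(z[1],z[0])))
E
```

```text
top D2 [622.6 -26.4  64. ] [  0.7 -21.7]
top U1 [613.3 -67.8  64. ] [ -1.3 -64. ]
top D1 [ 607.1 -111.8   64. ] [   0.2 -108.5]
tab (array([ 6.46667265e+02,  1.05817090e+02, -2.50291933e-01]), np.float64(0.40703125)) [  1.63088234 112.73110832]
side D2 [624.  -30.9  64. ] [  1.  -23.4]
side U1 [617.2 -73.6  64. ] [  1.7 -66.6]
side D1 [ 609.4 -117.6   64. ] [   1.6 -111.3]
tab (array([6.46144311e+02, 1.15218807e+02, 7.89328699e-03]), np.float64(0.3910368410543131)) [ -2.35578322 124.33887659]
[[ 0.91  -0.001  0.414]
 [-0.414 -0.001  0.91 ]
 [-0.    -1.    -0.002]]
-24.453086750898272
-120.18742698097711
65.54692882149689
```

>>> arm_command --targets '[{"wz": -12.57,"tx": 5.57,"ty": -3.1,"tz": -1.6,"claw": 75},{"wz": -12.57,"tx": 5.57,"ty": -3.1,"tz": -1.6,"claw": 75},{"wz": -12.57,"tx": 5.57,"ty": -3.1,"tz": -1.6,"claw": 75},{"wz": -12.57,"tx": 5.57,"ty": -3.1,"tz": -1.6,"claw": 75},{"wz": -12.57,"tx": 5.57,"ty": -3.1,"tz": -1.6,"claw": 75},{"wz": -12.57,"tx": 5.57,"ty": -3.1,"tz": -1.6,"claw": 75},{"wz": -12.57,"tx": 5.57,"ty": -3.1,"tz": -1.6,"claw": 75},{"wz": -12.57,"tx": 5.57,"ty": -3.1,"tz": -1.6,"claw": 75},{"wz": -12.57,"tx": 5.57,"ty": -3.1,"tz": -1.6,"claw": 75},{"wz": -12.57,"tx": 5.57,"ty": -3.1,"tz": -1.6,"claw": 75}]' --squeeze 30

```text
schema error: expected keys wx, wy, wz, tx, ty, tz, claw
```

>>> arm_command --targets '[{"wx": 0,"wy": 0,"wz": -12.57,"tx": 5.57,"ty": -3.1,"tz": -1.6,"claw": 75},{"wx": 0,"wy": 0,"wz": -12.57,"tx": 5.57,"ty": -3.1,"tz": -1.6,"claw": 75},{"wx": 0,"wy": 0,"wz": -12.57,"tx": 5.57,"ty": -3.1,"tz": -1.6,"claw": 75},{"wx": 0,"wy": 0,"wz": -12.57,"tx": 5.57,"ty": -3.1,"tz": -1.6,"claw": 75},{"wx": 0,"wy": 0,"wz": -12.57,"tx": 5.57,"ty": -3.1,"tz": -1.6,"claw": 75},{"wx": 0,"wy": 0,"wz": -12.57,"tx": 5.57,"ty": -3.1,"tz": -1.6,"claw": 75},{"wx": 0,"wy": 0,"wz": -12.57,"tx": 5.57,"ty": -3.1,"tz": -1.6,"claw": 75},{"wx": 0,"wy": 0,"wz": -12.57,"tx": 5.57,"ty": -3.1,"tz": -1.6,"claw": 75},{"wx": 0,"wy": 0,"wz": -12.57,"tx": 5.57,"ty": -3.1,"tz": -1.6,"claw": 75},{"wx": 0,"wy": 0,"wz": -12.57,"tx": 5.57,"ty": -3.1,"tz": -1.6,"claw": 75}]' --squeeze 30

```text
time: 2.15
tcp_pos: [495.6, 323.2, 130.6]
eef_rot: [-0.456, 0.456, -0.541, 0.541]
ft_force: [-0.7, 0.5, -0.3]
width: 0.881
```

```bash
cat > look.py <<'E'
from h import *
import sys
n=sys.argv[1]
s=bot.state();print(s["time"],s["tcp_pos"].round(1),s["ft_force"].round(1),round(s["width"],3),s["joint_pos"].round(2),s["eef_rot"].round(4))
a=[]
for c in("top","side"):
    f=bot.grab_frame(c);cv2.imwrite(f"pics/{n}_{c}.png",f["frame"])
    p=proj(f,[s["tcp_pos"]])[0];print(c,"tcp px",p.round(1))
    if len(sys.argv)>2: p=proj(f,[[float(v) for v in sys.argv[2].split(",")]])[0]
    x,y=int(np.clip(p[0]-40,0,560)),int(np.clip(p[1]-50,0,380));k=f["frame"][y:y+100,x:x+80];print("crop origin",x,y)
    a.append(cv2.resize(k,None,fx=5,fy=5,interpolation=cv2.INTER_CUBIC))
cv2.imwrite(f"pics/{n}.png",np.hstack(a))
E
python3 look.py a1
```

```text
2.15 [495.6 323.2 130.6] [-0.7  0.5 -0.3] 0.881 [ 0.52  0.28  1.31 -0.    1.55  0.69] [-0.4559  0.4557 -0.5405  0.5406]
top tcp px [172.5 250.6]
crop origin 132 200
side tcp px [312.9 353.2]
crop origin 272 303
```

View pics/a1.png

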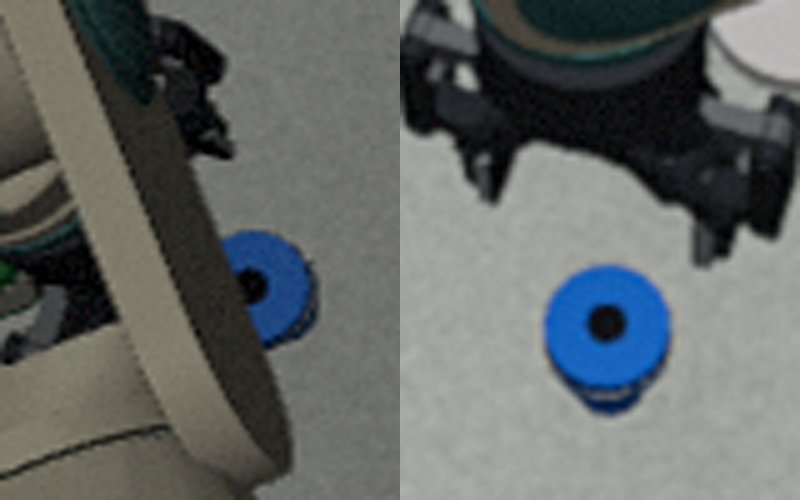

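Picture: the jaws (along x) sit above up_loose, centred on it to within a few mm. The collar centre in the side view is at about (393,367) px. Next I lower and grip the top 11 mm.

>>> arm_command --targets '[{"wx": 0,"wy": 0,"wz": 0,"tx": 0,"ty": 0,"tz": -0.9,"claw": 70},{"wx": 0,"wy": 0,"wz": 0,"tx": 0,"ty": 0,"tz": -1.5,"claw": 70},{"wx": 0,"wy": 0,"wz": 0,"tx": 0,"ty": 0,"tz": -1.71,"claw": 70},{"wx": 0,"wy": 0,"wz": 0,"tx": 0,"ty": 0,"tz": -1.71,"claw": 64},{"wx": 0,"wy": 0,"wz": 0,"tx": 0,"ty": 0,"tz": -1.71,"claw": 58},{"wx": 0,"wy": 0,"wz": 0,"tx": 0,"ty": 0,"tz": -1.71,"claw": 50},{"wx": 0,"wy": 0,"wz": 0,"tx": 0,"ty": 0,"tz": -1.71,"claw": 40},{"wx": 0,"wy": 0,"wz": 0,"tx": 0,"ty": 0,"tz": -1.71,"claw": 40},{"wx": 0,"wy": 0,"wz": 0,"tx": 0,"ty": 0,"tz": -1.71,"claw": 40}]' --squeeze 40

```text
time: 3.38
tcp_pos: [495.8, 322.9, 45.0]
eef_rot: [-0.455, 0.455, -0.541, 0.541]
ft_force: [-1.1, 0.1, -0.9]
width: 0.469
```

```bash
python3 look.py a2
```

```text
3.375 [495.8 322.9  45. ] [-1.1  0.1 -0.9] 0.469 [ 0.51  0.35  1.4  -0.    1.39  0.69] [-0.4551  0.4551 -0.5411  0.5412]
top tcp px [184.  257.8]
crop origin 143 207
side tcp px [313.8 371. ]
crop origin 273 321
```

View pics/a2.png

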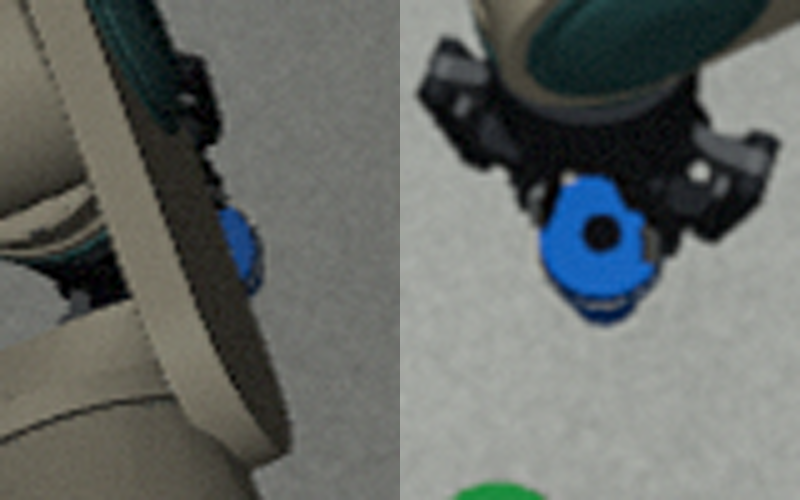

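```bash
python3 - <<'E'
import cv2
a=cv2.imread('pics/a2_side.png');x,y=280,315
cv2.imwrite('pics/a2z.png',cv2.resize(a[y:y+80,x:x+80],None,fx=7.4,fy=7.4,interpolation=cv2.INTER_LANCZOS4))
E
```

```text
(no output)
```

View pics/a2z.png

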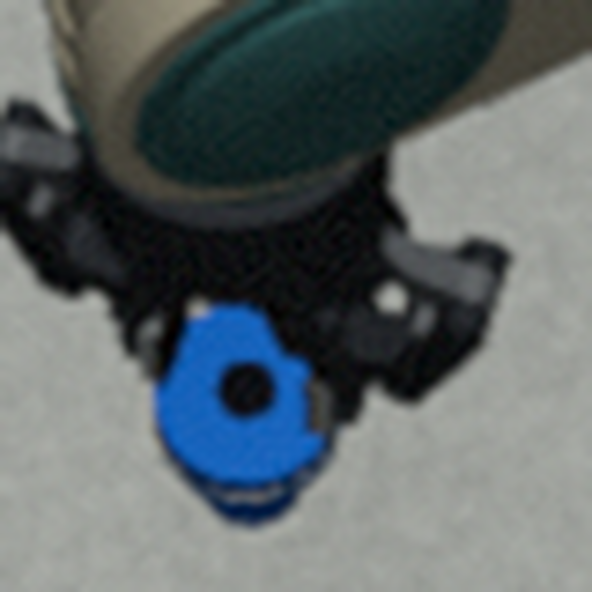

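The fingers reached the commanded 40 mm, although the collar is 52 mm wide. In the picture the right pad overlies the collar edge, at about (323,370) px. The tips may be above the collar, so I'll test this by closing a little and then lifting slightly.

>>> arm_command --targets '[{"wx": 0,"wy": 0,"wz": 0,"tx": 0,"ty": 0,"tz": 0,"claw": 34},{"wx": 0,"wy": 0,"wz": 0,"tx": 0,"ty": 0,"tz": 0,"claw": 34}]' --squeeze 40

```text
time: 3.72
tcp_pos: [495.8, 322.9, 44.9]
eef_rot: [-0.455, 0.455, -0.541, 0.541]
ft_force: [-0.1, -0.2, -0.3]
width: 0.394
```

>>> arm_command --targets '[{"wx": 0,"wy": 0,"wz": 0,"tx": 0,"ty": 0,"tz": -0.05,"claw": 34},{"wx": 0,"wy": 0,"wz": 0,"tx": 0,"ty": 0,"tz": -0.05,"claw": 34}]'

```text
time: 3.98
tcp_pos: [495.6, 322.8, 42.1]
eef_rot: [0.455, -0.455, 0.541, -0.541]
ft_force: [0.3, 0.4, -0.9]
width: 0.399
```

>>> arm_command --targets '[{"wx": 0,"wy": 0,"wz": 0,"tx": 0,"ty": 0,"tz": -0.06,"claw": 34},{"wx": 0,"wy": 0,"wz": 0,"tx": 0,"ty": 0,"tz": -0.06,"claw": 34}]'

```text
time: 4.22
tcp_pos: [495.6, 322.8, 39.0]
eef_rot: [0.455, -0.455, 0.541, -0.541]
ft_force: [-0.2, -0.4, 0.3]
width: 0.402
```

```bash
python3 - <<'E'
from h import *
s=bot.state();print(s["tcp_pos"],s["ft_force"],s["effort"])
f=bot.grab_frame("side")
a=f["frame"];x,y=280,315
cv2.imwrite('pics/a3z.png',cv2.resize(a[y:y+80,x:x+80],None,fx=7.4,fy=7.4,interpolation=cv2.INTER_LANCZOS4))
from scipy.spatial.transform import Rotation as R
q=s["eef_rot"];M=R.from_quat(q[[1,2,3,0]]).as_matrix();print(M.round(3))
for d in(-17,17,-20,20):
  for h in(0,10,20):
    p=s["tcp_pos"]+M[:,2]*d-M[:,1]*h;print(d,h,((proj(f,[p])[0]-[x,y])*7.4).round())
E
```

```text
[495.63855599 322.79545422  39.02947452] [-0.20947057 -0.37078783  0.32678495] [-3.68671637e-03 -4.75212514e+01 -3.33854520e+01 -2.98671330e-04
 -3.33585567e-02 -5.08106018e-05]
[[-0.171 -0.     0.985]
 [-0.985 -0.    -0.171]
 [ 0.    -1.    -0.   ]]
-17 0 [310. 441.]
-17 10 [309. 427.]
-17 20 [309. 412.]
17 0 [193. 404.]
17 10 [192. 390.]
17 20 [191. 375.]
-20 0 [320. 444.]
-20 10 [320. 430.]
-20 20 [320. 416.]
20 0 [183. 401.]
20 10 [182. 387.]
20 20 [180. 372.]
```

View pics/a3z.png

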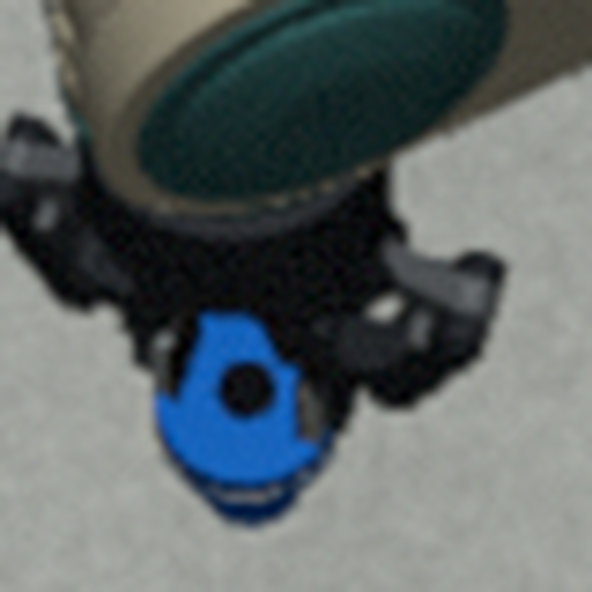

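```bash
python3 - <<'E'
from h import *
import pickle
f=pickle.load(open("d.pkl","rb"))["side"]["f"]
a=cv2.imread('pics/a1_side.png');x,y=270,310
im=cv2.resize(a[y:y+75,x:x+90],None,fx=8,fy=8,interpolation=cv2.INTER_LANCZOS4)
t=np.array([495.6,323.2,130.6]);X=np.array([.985,-.171,0]);Y=np.array([.171,.985,0])
for d in(-44,44):
  for h,c in((0,(0,0,255)),(10,(0,255,0)),(20,(255,0,0)),(30,(0,255,255))):
    P=[t+X*d+Y*e+[0,0,h] for e in(-11,11)]
    q=((proj(f,P)-[x,y]+.5)*8).astype(int);cv2.line(im,q[0].tolist(),q[1].tolist(),c,1)
cv2.imwrite('pics/a1zz.png',im)
E
```

```text
(no output)
```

View pics/a1zz.png

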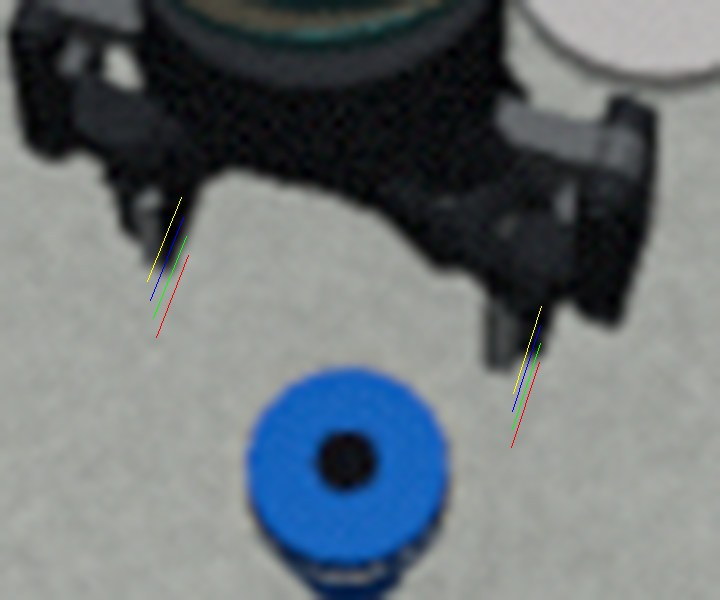

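The fingertips look about 20 mm higher than I assumed from the TCP. I'll feel for the collar top to get the true offset.

>>> arm_command --targets '[{"wx": 0,"wy": 0,"wz": 0,"tx": 0,"ty": 0,"tz": -0.06,"claw": 34},{"wx": 0,"wy": 0,"wz": 0,"tx": 0,"ty": 0,"tz": -0.06,"claw": 34}]'

```text
time: 4.53
tcp_pos: [496.3, 323.4, 38.3]
eef_rot: [-0.456, 0.455, -0.541, 0.541]
ft_force: [-2.9, -1.5, 9.5]
width: 0.398
```

Contact came at TCP z = 38.5, so at this opening the tips are about 21 mm above the TCP. I'll redo the grasp with that correction.

>>> arm_command --targets '[{"wx": 0,"wy": 0,"wz": 0,"tx": 0,"ty": 0,"tz": 0.5,"claw": 34},{"wx": 0,"wy": 0,"wz": 0,"tx": 0,"ty": 0,"tz": 0.5,"claw": 70},{"wx": 0,"wy": 0,"wz": 0,"tx": 0,"ty": 0,"tz": 0.5,"claw": 70},{"wx": 0,"wy": 0,"wz": 0,"tx": 0,"ty": 0,"tz": 0.5,"claw": 70}]'

```text
time: 5.03
tcp_pos: [495.3, 322.6, 60.1]
eef_rot: [0.454, -0.456, 0.541, -0.541]
ft_force: [0.2, 1.0, 0.3]
width: 0.824
```

```bash
python3 look.py a4
```

```text
5.025 [495.3 322.6  60.1] [0.2 1.  0.3] 0.824 [ 0.51  0.33  1.39 -0.    1.42  0.69] [ 0.4545 -0.4558  0.5413 -0.5411]
top tcp px [182.2 256.8]
crop origin 142 206
side tcp px [313.9 367.9]
crop origin 273 317
```

View pics/a4.png

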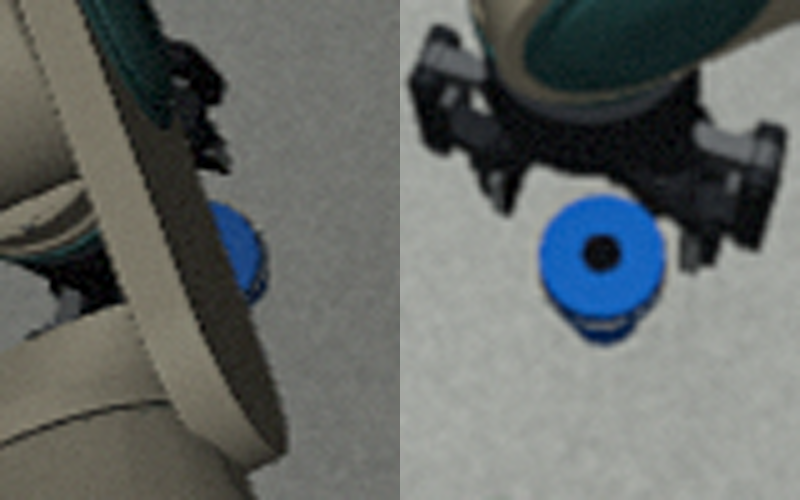

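Adapter is upright and unmoved at (313,367) px. Next I lower to TCP z of about 26.5 and grip.

>>> arm_command --targets '[{"wx": 0,"wy": 0,"wz": 0,"tx": 0,"ty": 0,"tz": -0.4,"claw": 70},{"wx": 0,"wy": 0,"wz": 0,"tx": 0,"ty": 0,"tz": -0.69,"claw": 70},{"wx": 0,"wy": 0,"wz": 0,"tx": 0,"ty": 0,"tz": -0.69,"claw": 64},{"wx": 0,"wy": 0,"wz": 0,"tx": 0,"ty": 0,"tz": -0.69,"claw": 58},{"wx": 0,"wy": 0,"wz": 0,"tx": 0,"ty": 0,"tz": -0.69,"claw": 50},{"wx": 0,"wy": 0,"wz": 0,"tx": 0,"ty": 0,"tz": -0.69,"claw": 40},{"wx": 0,"wy": 0,"wz": 0,"tx": 0,"ty": 0,"tz": -0.69,"claw": 40},{"wx": 0,"wy": 0,"wz": 0,"tx": 0,"ty": 0,"tz": -0.69,"claw": 40}]' --squeeze 40

```text
time: 6.12
tcp_pos: [496.4, 323.2, 27.8]
eef_rot: [-0.456, 0.454, -0.541, 0.541]
ft_force: [-0.0, 0.8, 5.9]
width: 0.585
```

>>> arm_command --targets '[{"wx": 0,"wy": 0,"wz": 0,"tx": 0,"ty": 0,"tz": 0.3,"claw": 40},{"wx": 0,"wy": 0,"wz": 0,"tx": 0,"ty": 0,"tz": 0.8,"claw": 40},{"wx": 0,"wy": 0,"wz": 0,"tx": 0,"ty": 0,"tz": 0.8,"claw": 40}]'

```text
time: 6.5
tcp_pos: [497.0, 323.6, 69.4]
eef_rot: [-0.457, 0.454, -0.541, 0.541]
ft_force: [-0.7, 0.6, -0.3]
width: 0.582
```

```bash
python3 look.py a5
```

```text
6.5 [497.  323.6  69.4] [-0.7  0.6 -0.3] 0.582 [ 0.51  0.32  1.38 -0.    1.44  0.69] [-0.4566  0.4536 -0.5409  0.5415]
top tcp px [180.7 255.3]
crop origin 140 205
side tcp px [312.9 366.4]
crop origin 272 316
```

View pics/a5.png

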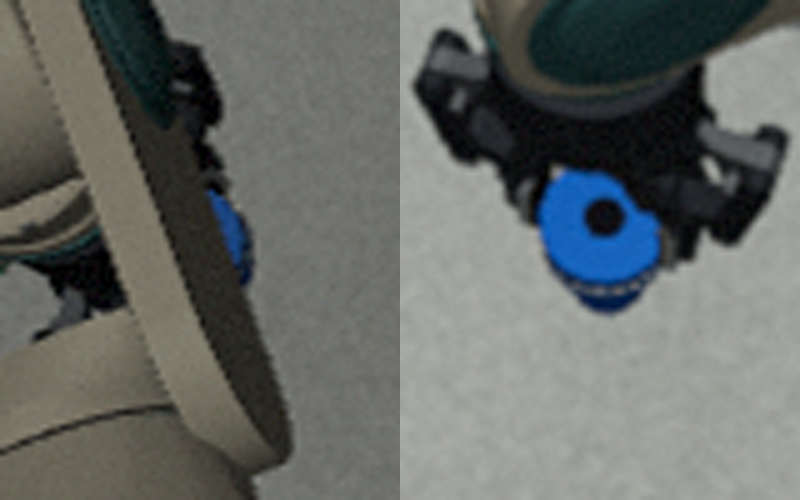

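The grasp held: bore at (312.8,359.2) px, raised as expected. Next I carry it above slot 4 in the tray.

>>> arm_command --targets '[{"wx": 0,"wy": 0,"wz": 0,"tx": 0,"ty": 0,"tz": 1.0,"claw": 40},{"wx": 0,"wy": 0,"wz": 0,"tx": 0.5,"ty": -1.1,"tz": 1.3,"claw": 40},{"wx": 0,"wy": 0,"wz": 0,"tx": 0.95,"ty": -2.1,"tz": 1.3,"claw": 40},{"wx": 0,"wy": 0,"wz": 0,"tx": 1.4,"ty": -3.1,"tz": 1.3,"claw": 40},{"wx": 0,"wy": 0,"wz": 0,"tx": 1.85,"ty": -4.1,"tz": 1.3,"claw": 40},{"wx": 0,"wy": 0,"wz": 0,"tx": 2.3,"ty": -5.1,"tz": 1.3,"claw": 40},{"wx": 0,"wy": 0,"wz": 0,"tx": 2.7,"ty": -6.08,"tz": 1.3,"claw": 40},{"wx": 0,"wy": 0,"wz": 0,"tx": 2.7,"ty": -6.08,"tz": 1.3,"claw": 40},{"wx": 0,"wy": 0,"wz": 0,"tx": 2.7,"ty": -6.08,"tz": 1.3,"claw": 40}]'

```text
time: 7.72
tcp_pos: [630.2, 19.3, 130.5]
eef_rot: [0.455, -0.456, 0.542, -0.541]
ft_force: [-0.2, 0.6, -0.8]
width: 0.586
```

```bash
python3 look.py b1
```

```text
7.725 [630.2  19.3 130.5] [-0.2  0.6 -0.8] 0.586 [-0.03  0.39  1.18  0.    1.58  0.14] [ 0.4546 -0.4556  0.5419 -0.5405]
top tcp px [325.2 200.5]
crop origin 285 150
side tcp px [276.4 224.6]
crop origin 236 174
```

View pics/b1.png

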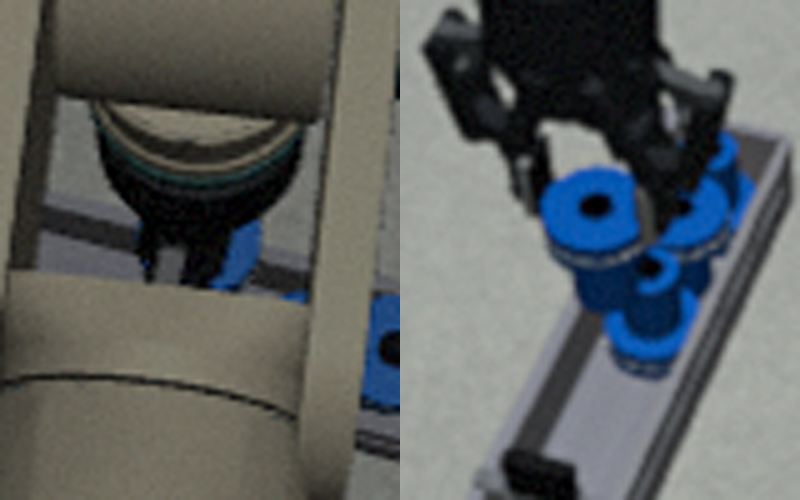

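```bash
python3 - <<'E'
from h import *
f=bot.grab_frame("side")
r=bot.trace("up_loose","side")
for a in r: print(round(a["conf"],2),np.round(a["box"]))
t=np.array((627,-7.66,-.1735));c,s=np.cos(t[2]),np.sin(t[2])
for z in(160,165):
    w=ray(f,(275,214.8),z);d=w[:2]-t[:2];print(z,w.round(1),round(c*d[0]+s*d[1],1),round(-s*d[0]+c*d[1],1))
E
```

```text
0.73 [266. 208. 289. 234.]
0.21 [313. 164. 328. 170.]
160 [631.8  15.1 160. ] 0.8 23.3
165 [630.4  19.4 165. ] -1.3 27.3
```

Side camera puts it within about 1 mm of the tray centreline and 48 mm from down_2. I'll lower it.

>>> arm_command --targets '[{"wx": 0,"wy": 0,"wz": 0,"tx": 0,"ty": 0,"tz": -0.6,"claw": 40},{"wx": 0,"wy": 0,"wz": 0,"tx": 0,"ty": 0,"tz": -1.1,"claw": 40},{"wx": 0,"wy": 0,"wz": 0,"tx": 0,"ty": 0,"tz": -1.5,"claw": 40},{"wx": 0,"wy": 0,"wz": 0,"tx": 0,"ty": 0,"tz": -1.6,"claw": 40},{"wx": 0,"wy": 0,"wz": 0,"tx": 0,"ty": 0,"tz": -1.7,"claw": 40},{"wx": 0,"wy": 0,"wz": 0,"tx": 0,"ty": 0,"tz": -1.75,"claw": 40}]'

```text
time: 8.68
tcp_pos: [631.3, 19.0, 45.1]
eef_rot: [-0.456, 0.455, -0.541, 0.542]
ft_force: [-0.2, -0.1, -0.9]
width: 0.587
```

Down by about 87 mm with no contact, so the underside is at about z = 17.5. I'll go down the last part in small steps.

>>> arm_command --targets '[{"wx": 0,"wy": 0,"wz": 0,"tx": 0,"ty": 0,"tz": -0.1,"claw": 40},{"wx": 0,"wy": 0,"wz": 0,"tx": 0,"ty": 0,"tz": -0.18,"claw": 40},{"wx": 0,"wy": 0,"wz": 0,"tx": 0,"ty": 0,"tz": -0.22,"claw": 40},{"wx": 0,"wy": 0,"wz": 0,"tx": 0,"ty": 0,"tz": -0.22,"claw": 40}]'

```text
time: 9.18
tcp_pos: [630.7, 18.9, 33.3]
eef_rot: [0.455, -0.455, 0.541, -0.541]
ft_force: [0.0, -0.5, -0.2]
width: 0.581
```

>>> arm_command --targets '[{"wx": 0,"wy": 0,"wz": 0,"tx": 0,"ty": 0,"tz": -0.03,"claw": 40},{"wx": 0,"wy": 0,"wz": 0,"tx": -0.01,"ty": -0.05,"tz": -0.03,"claw": 40},{"wx": 0,"wy": 0,"wz": 0,"tx": -0.02,"ty": -0.1,"tz": -0.03,"claw": 40},{"wx": 0,"wy": 0,"wz": 0,"tx": -0.03,"ty": -0.15,"tz": -0.03,"claw": 40},{"wx": 0,"wy": 0,"wz": 0,"tx": -0.03,"ty": -0.15,"tz": -0.03,"claw": 40}]'

```text
time: 9.8
tcp_pos: [629.3, 11.2, 31.9]
eef_rot: [-0.455, 0.455, -0.541, 0.541]
ft_force: [-0.1, -0.6, 0.1]
width: 0.582
```

```bash
python3 look.py b2
```

```text
9.8 [629.3  11.2  31.9] [-0.1 -0.6  0.1] 0.582 [-0.04  0.46  1.28 -0.    1.4   0.13] [-0.455   0.455  -0.5412  0.5413]
top tcp px [328.5 213.4]
crop origin 288 163
side tcp px [280.8 247.6]
crop origin 240 197
```

View pics/b2.png

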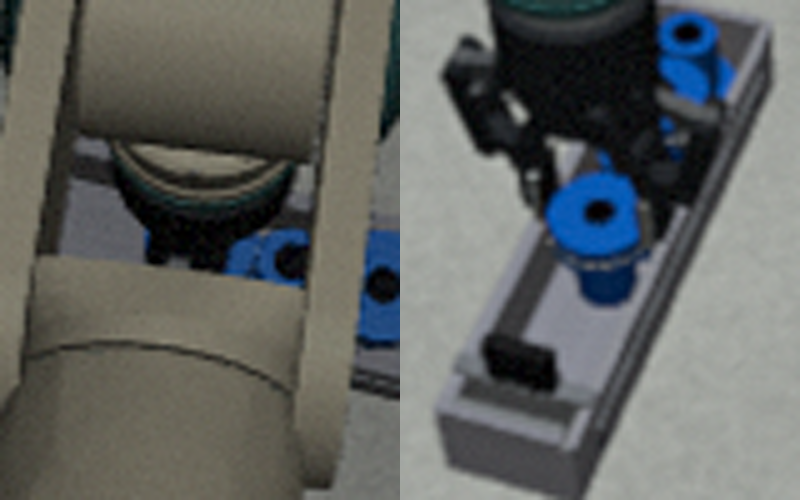

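up_loose stands upright in the channel beside down_2, with its bore at about (280,239) px in the side view. I'll nudge it 3 mm more, release, and rise.

>>> arm_command --targets '[{"wx": 0,"wy": 0,"wz": 0,"tx": -0.01,"ty": -0.06,"tz": 0,"claw": 40},{"wx": 0,"wy": 0,"wz": 0,"tx": -0.01,"ty": -0.06,"tz": 0,"claw": 52},{"wx": 0,"wy": 0,"wz": 0,"tx": -0.01,"ty": -0.06,"tz": 0,"claw": 58},{"wx": 0,"wy": 0,"wz": 0,"tx": -0.01,"ty": -0.06,"tz": 0,"claw": 66},{"wx": 0,"wy": 0,"wz": 0,"tx": -0.01,"ty": -0.06,"tz": 0.1,"claw": 70},{"wx": 0,"wy": 0,"wz": 0,"tx": -0.01,"ty": -0.06,"tz": 0.8,"claw": 70},{"wx": 0,"wy": 0,"wz": 0,"tx": -0.01,"ty": -0.06,"tz": 1.6,"claw": 70},{"wx": 0,"wy": 0,"wz": 0,"tx": -0.01,"ty": -0.06,"tz": 1.6,"claw": 70}]'

```text
time: 10.9
tcp_pos: [631.0, 8.4, 117.0]
eef_rot: [-0.457, 0.453, -0.539, 0.543]
ft_force: [0.4, -0.7, 0.2]
width: 0.823
```

```bash
python3 look.py b3 630,9,60
```

```text
10.9 [631.    8.4 117. ] [ 0.4 -0.7  0.2] 0.823 [-0.05  0.39  1.2  -0.    1.54  0.13] [-0.4573  0.4529 -0.5391  0.5432]
top tcp px [330.3 202.3]
crop origin 289 159
side tcp px [277.5 224.8]
crop origin 239 189
```

View pics/b3.png

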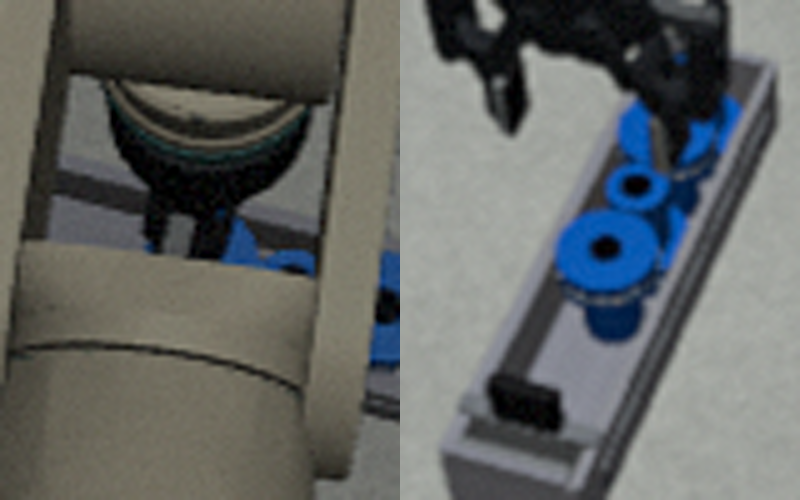

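up_loose now stands in the row, upright against down_2, with its bore at (280,238) px in the side view. Next is down_loose.

>>> arm_command --targets '[{"wx": 0,"wy": 0,"wz": 0,"tx": -0.1,"ty": -1.0,"tz": 0.16,"claw": 56},{"wx": 0,"wy": 0,"wz": 0,"tx": -0.25,"ty": -2.0,"tz": 0.16,"claw": 56},{"wx": 0,"wy": 0,"wz": 0,"tx": -0.4,"ty": -3.0,"tz": 0.16,"claw": 56},{"wx": 0,"wy": 0,"wz": 0,"tx": -0.5,"ty": -4.0,"tz": 0.16,"claw": 56},{"wx": 0,"wy": 0,"wz": 0,"tx": -0.65,"ty": -5.0,"tz": 0.16,"claw": 56},{"wx": 0,"wy": 0,"wz": 0,"tx": -0.8,"ty": -6.0,"tz": 0.16,"claw": 56},{"wx": 0,"wy": 0,"wz": 0,"tx": -0.94,"ty": -7.09,"tz": 0.16,"claw": 56},{"wx": 0,"wy": 0,"wz": 0,"tx": -0.94,"ty": -7.09,"tz": 0.16,"claw": 56},{"wx": 0,"wy": 0,"wz": 0,"tx": -0.94,"ty": -7.09,"tz": -0.6,"claw": 56},{"wx": 0,"wy": 0,"wz": 0,"tx": -0.94,"ty": -7.09,"tz": -0.6,"claw": 56}]'

```text
time: 12.25
tcp_pos: [579.7, -343.9, 76.6]
eef_rot: [0.454, -0.456, 0.544, -0.538]
ft_force: [1.1, 0.6, -0.8]
width: 0.654
```

```bash
python3 look.py c1 582,-346,60; python3 - <<'E'
from h import *
f=cv2.imread('pics/top0.png')
E
```

```text
12.25 [ 579.7 -343.9   76.6] [ 1.1  0.6 -0.8] 0.654 [-0.59  0.55  1.06  0.    1.53 -0.42] [ 0.4544 -0.4561  0.5443 -0.5378]
top tcp px [489.3 243.8]
crop origin 447 194
side tcp px [320.5 145.1]
crop origin 279 98
```

View pics/c1.png

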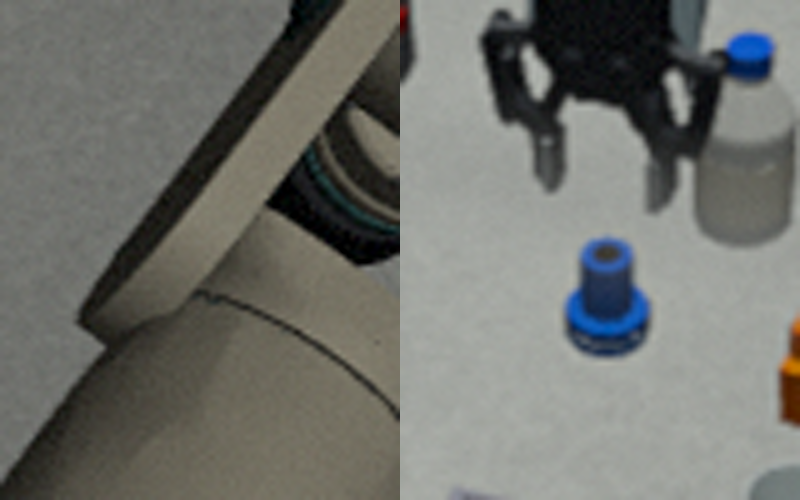

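Jaws are centred above down_loose (tips midpoint at x≈603, bore at x≈607 in the zoomed picture). I'll lower and grip the top of the body.

>>> arm_command --targets '[{"wx": 0,"wy": 0,"wz": 0,"tx": 0,"ty": 0,"tz": 0,"claw": 56},{"wx": 0,"wy": 0,"wz": 0,"tx": 0,"ty": 0,"tz": -0.5,"claw": 56},{"wx": 0,"wy": 0,"wz": 0,"tx": 0,"ty": 0,"tz": -0.9,"claw": 56},{"wx": 0,"wy": 0,"wz": 0,"tx": 0,"ty": 0,"tz": -1.05,"claw": 50},{"wx": 0,"wy": 0,"wz": 0,"tx": 0,"ty": 0,"tz": -1.05,"claw": 42},{"wx": 0,"wy": 0,"wz": 0,"tx": 0,"ty": 0,"tz": -1.05,"claw": 34},{"wx": 0,"wy": 0,"wz": 0,"tx": 0,"ty": 0,"tz": -1.05,"claw": 22},{"wx": 0,"wy": 0,"wz": 0,"tx": 0,"ty": 0,"tz": -1.05,"claw": 22},{"wx": 0,"wy": 0,"wz": 0,"tx": 0,"ty": 0,"tz": -1.05,"claw": 22}]' --squeeze 40

```text
time: 13.48
tcp_pos: [582.3, -346.5, 30.9]
eef_rot: [-0.455, 0.455, -0.54, 0.542]
ft_force: [-0.3, 1.4, 6.1]
width: 0.346
```

```bash
python3 - <<'E'
from h import *
f=bot.grab_frame("side")
t=np.array((627,-7.66,-.1735));c,s=np.cos(t[2]),np.sin(t[2])
for n,p in (("U4",(279.8,238.2)),("D2",(239+(635-400)/5-.2,189+185/5-.2))):
    w=ray(f,p,64);d=w[:2]-t[:2];print(n,w.round(1),round(c*d[0]+s*d[1],1),round(-s*d[0]+c*d[1],1))
print(bot.state()["tcp_pos"])
E
```

```text
U4 [630.2   6.6  64. ] 0.6 14.6
D2 [623.2 -35.   64. ] 1.0 -27.6
[ 582.33163114 -346.49876166   30.85473916]
```

Gripped (29.5 mm reading on the 32 mm body). U4 is at tray y ≈ +15 and down_2 at −27.6, both already tight. The target for down_loose is tray y ≈ 77. Now lifting and carrying it.

>>> arm_command --targets '[{"wx": 0,"wy": 0,"wz": 0,"tx": 0,"ty": 0,"tz": 0.8,"claw": 22},{"wx": 0,"wy": 0,"wz": 0,"tx": 0,"ty": 0.2,"tz": 1.8,"claw": 22},{"wx": 0,"wy": 0,"wz": 0,"tx": 0.15,"ty": 1.3,"tz": 2.0,"claw": 22},{"wx": 0,"wy": 0,"wz": 0,"tx": 0.3,"ty": 2.4,"tz": 2.0,"claw": 22},{"wx": 0,"wy": 0,"wz": 0,"tx": 0.45,"ty": 3.6,"tz": 2.0,"claw": 22},{"wx": 0,"wy": 0,"wz": 0,"tx": 0.6,"ty": 4.8,"tz": 2.0,"claw": 22},{"wx": 0,"wy": 0,"wz": 0,"tx": 0.8,"ty": 6.0,"tz": 2.0,"claw": 22},{"wx": 0,"wy": 0,"wz": 0,"tx": 1.0,"ty": 7.2,"tz": 2.0,"claw": 22},{"wx": 0,"wy": 0,"wz": 0,"tx": 1.17,"ty": 8.31,"tz": 2.0,"claw": 22},{"wx": 0,"wy": 0,"wz": 0,"tx": 1.17,"ty": 8.31,"tz": 2.0,"claw": 22}]'

```text
time: 14.78
tcp_pos: [640.1, 73.8, 128.8]
eef_rot: [0.457, -0.457, 0.54, -0.54]
ft_force: [-0.7, -0.9, -0.9]
width: 0.342
```

>>> arm_command --targets '[{"wx": 0,"wy": 0,"wz": 0,"tx": 0,"ty": 0,"tz": 0,"claw": 22},{"wx": 0,"wy": 0,"wz": 0,"tx": 0,"ty": 0,"tz": 0,"claw": 22}]'

```text
time: 15.02
tcp_pos: [640.3, 68.1, 129.3]
eef_rot: [-0.455, 0.455, -0.542, 0.542]
ft_force: [-0.2, -0.5, -0.8]
width: 0.346
```

```bash
python3 look.py d1 640,70,90
```

```text
15.025 [640.3  68.1 129.3] [-0.2 -0.5 -0.8] 0.346 [ 0.05  0.42  1.13 -0.    1.59  0.22] [-0.4546  0.4548 -0.5415  0.5416]
top tcp px [302.5 194.1]
crop origin 262 149
side tcp px [267.7 240.6]
crop origin 229 201
```

View pics/d1.png

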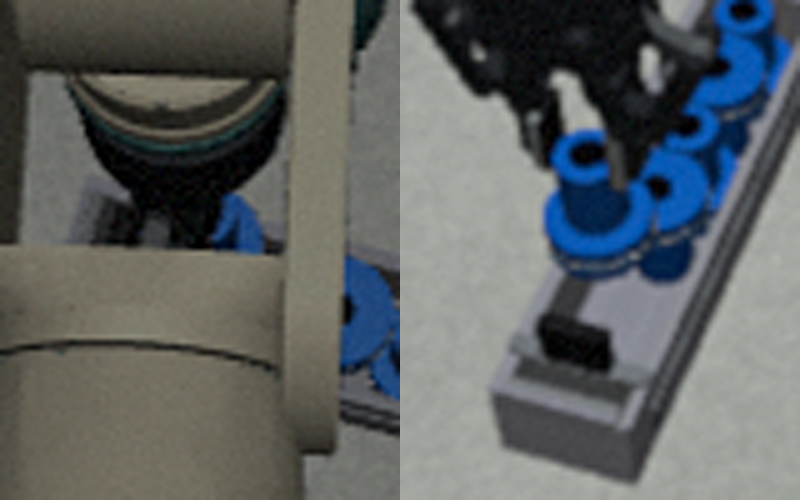

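```bash
python3 - <<'E'
from h import *
f=bot.grab_frame("side")
t=np.array((627,-7.66,-.1735));c,s=np.cos(t[2]),np.sin(t[2])
for z in(157,160,163):
    w=ray(f,(266.4,231.4),z);d=w[:2]-t[:2];print(z,w.round(1),round(c*d[0]+s*d[1],1),round(-s*d[0]+c*d[1],1))
E
```

```text
157 [641.3  64.  157. ] 1.7 73.0
160 [640.4  66.4 160. ] 0.4 75.2
163 [639.6  68.8 163. ] -0.8 77.4
```

Side camera says tray y ≈ 76 and x ≈ 0, which is inside the 67–87 window. Lowering.

>>> arm_command --targets '[{"wx": 0,"wy": 0,"wz": 0,"tx": 0,"ty": 0,"tz": -0.5,"claw": 22},{"wx": 0,"wy": 0,"wz": 0,"tx": 0,"ty": 0,"tz": -0.8,"claw": 22},{"wx": 0,"wy": 0,"wz": 0,"tx": 0,"ty": 0,"tz": -0.95,"claw": 22},{"wx": 0,"wy": 0,"wz": 0,"tx": 0,"ty": 0,"tz": -1.1,"claw": 22},{"wx": 0,"wy": 0,"wz": 0,"tx": 0,"ty": 0,"tz": -1.2,"claw": 22}]'

```text
time: 15.8
tcp_pos: [640.5, 69.4, 69.4]
eef_rot: [-0.455, 0.455, -0.541, 0.541]
ft_force: [0.8, -0.2, -0.8]
width: 0.346
```

>>> arm_command --targets '[{"wx": 0,"wy": 0,"wz": 0,"tx": 0,"ty": 0,"tz": -0.15,"claw": 22},{"wx": 0,"wy": 0,"wz": 0,"tx": 0,"ty": 0,"tz": -0.3,"claw": 22},{"wx": 0,"wy": 0,"wz": 0,"tx": 0,"ty": 0,"tz": -0.45,"claw": 22},{"wx": 0,"wy": 0,"wz": 0,"tx": 0,"ty": 0,"tz": -0.5,"claw": 22}]'

```text
time: 16.3
tcp_pos: [640.0, 69.4, 43.5]
eef_rot: [0.455, -0.455, 0.541, -0.541]
ft_force: [-0.3, 0.1, -0.9]
width: 0.348
```

>>> arm_command --targets '[{"wx": 0,"wy": 0,"wz": 0,"tx": 0,"ty": 0,"tz": -0.1,"claw": 22},{"wx": 0,"wy": 0,"wz": 0,"tx": 0,"ty": 0,"tz": -0.17,"claw": 22},{"wx": 0,"wy": 0,"wz": 0,"tx": 0,"ty": 0,"tz": -0.2,"claw": 22},{"wx": 0,"wy": 0,"wz": 0,"tx": 0,"ty": 0,"tz": -0.2,"claw": 22}]'

```text
time: 16.8
tcp_pos: [640.5, 69.5, 34.9]
eef_rot: [-0.455, 0.455, -0.541, 0.541]
ft_force: [-2.0, 0.1, 2.7]
width: 0.348
```

```bash
python3 look.py d2 640,70,60
```

```text
16.8 [640.5  69.5  34.9] [-2.   0.1  2.7] 0.348 [ 0.05  0.5   1.22 -0.    1.42  0.22] [-0.4553  0.455  -0.541   0.5413]
top tcp px [303.6 206.2]
crop origin 262 153
side tcp px [271.4 265.1]
crop origin 230 209
```

View pics/d2.png

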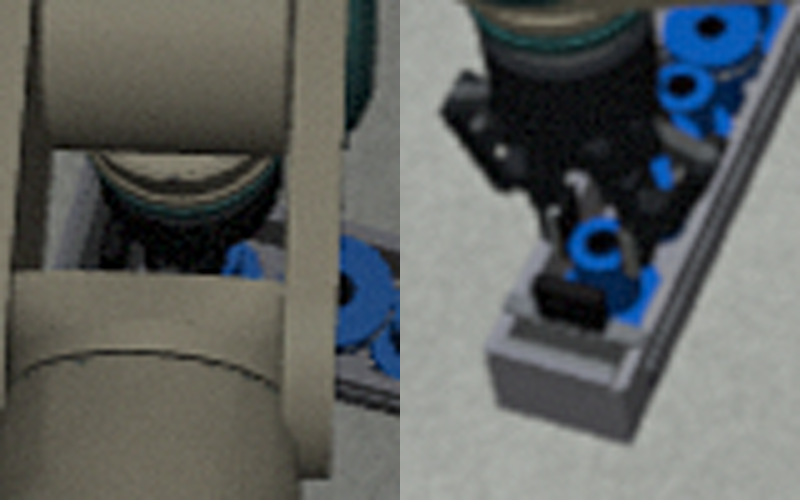

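It is on the floor (2.7 N), upright. I'll slide it about 15 mm towards the row in the grip, then release.

>>> arm_command --targets '[{"wx": 0,"wy": 0,"wz": 0,"tx": 0,"ty": 0,"tz": 0.03,"claw": 22},{"wx": 0,"wy": 0,"wz": 0,"tx": -0.02,"ty": -0.1,"tz": 0.03,"claw": 22},{"wx": 0,"wy": 0,"wz": 0,"tx": -0.035,"ty": -0.2,"tz": 0.03,"claw": 22},{"wx": 0,"wy": 0,"wz": 0,"tx": -0.05,"ty": -0.3,"tz": 0.03,"claw": 22},{"wx": 0,"wy": 0,"wz": 0,"tx": -0.05,"ty": -0.3,"tz": 0.02,"claw": 22}]'

```text
time: 17.52
tcp_pos: [637.8, 53.9, 35.4]
eef_rot: [-0.455, 0.455, -0.541, 0.541]
ft_force: [-0.7, 0.5, -0.4]
width: 0.348
```

>>> arm_command --targets '[{"wx": 0,"wy": 0,"wz": 0,"tx": 0,"ty": 0,"tz": 0,"claw": 34},{"wx": 0,"wy": 0,"wz": 0,"tx": 0,"ty": 0,"tz": 0,"claw": 42},{"wx": 0,"wy": 0,"wz": 0,"tx": 0,"ty": 0,"tz": 0,"claw": 44},{"wx": 0,"wy": 0,"wz": 0,"tx": 0,"ty": 0,"tz": 0.3,"claw": 44},{"wx": 0,"wy": 0,"wz": 0,"tx": 0,"ty": 0,"tz": 1.2,"claw": 44},{"wx": 0,"wy": 0,"wz": 0,"tx": 0,"ty": 0,"tz": 1.6,"claw": 44},{"wx": 0,"wy": 0,"wz": 0,"tx": 0.29,"ty": 1.65,"tz": 1.6,"claw": 0},{"wx": 0,"wy": 0,"wz": 0,"tx": 0.29,"ty": 1.65,"tz": 1.6,"claw": 0},{"wx": 0,"wy": 0,"wz": 0,"tx": 0.29,"ty": 1.65,"tz": 1.6,"claw": 0},{"wx": 0,"wy": 0,"wz": 0,"tx": 0.29,"ty": 1.65,"tz": 1.6,"claw": 0}]'

```text
time: 18.77
tcp_pos: [652.2, 135.8, 115.0]
eef_rot: [-0.455, 0.455, -0.541, 0.541]
ft_force: [0.3, -1.1, -0.6]
width: -0.006
```

```bash
python3 look.py e1 640,70,60
```

```text
18.775 [652.2 135.8 115. ] [ 0.3 -1.1 -0.6] -0.006 [ 0.15  0.5   1.06 -0.    1.58  0.32] [-0.4546  0.4553 -0.5413  0.5414]
top tcp px [272.  188.2]
crop origin 262 153
side tcp px [256.4 267.7]
crop origin 230 209
```

View pics/e1.png

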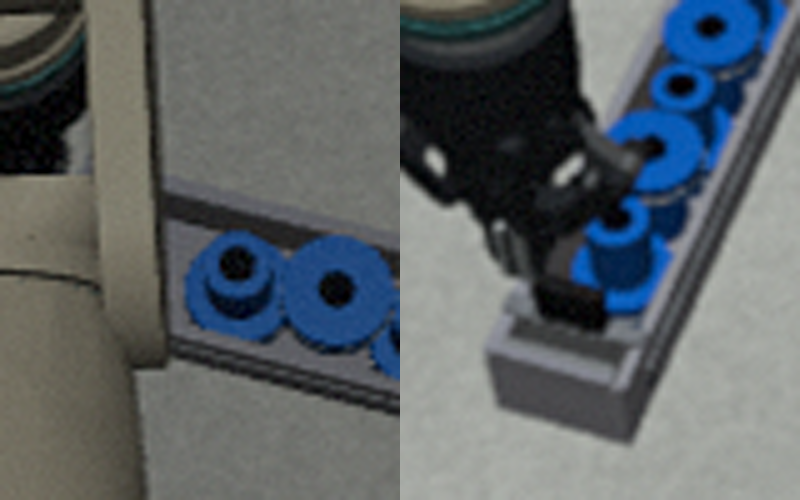

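down_loose stands upright and close to U4: in the top view its bore is at about (309,205) px and U4's at (329,210) px. The closed fingers are now behind the tab. I'll lower and begin pushing.

>>> arm_command --targets '[{"wx": 0,"wy": 0,"wz": 0,"tx": 0,"ty": 0,"tz": -0.7,"claw": 0},{"wx": 0,"wy": 0,"wz": 0,"tx": 0,"ty": 0,"tz": -1.3,"claw": 0},{"wx": 0,"wy": 0,"wz": 0,"tx": 0,"ty": 0,"tz": -1.46,"claw": 0},{"wx": 0,"wy": 0,"wz": 0,"tx": 0,"ty": 0,"tz": -1.46,"claw": 0}]'

```text
time: 19.38
tcp_pos: [652.5, 136.4, 42.8]
eef_rot: [-0.455, 0.455, -0.541, 0.541]
ft_force: [-0.3, -0.6, 0.3]
width: 0.001
```

```bash
python3 look.py e2 648,110,60
```

```text
19.375 [652.5 136.4  42.8] [-0.3 -0.6  0.3] 0.001 [ 0.15  0.55  1.14 -0.    1.45  0.32] [-0.4549  0.4549 -0.5413  0.5414]
top tcp px [274.9 197.8]
crop origin 245 148
side tcp px [260.  285.7]
crop origin 223 222
```

View pics/e2.png

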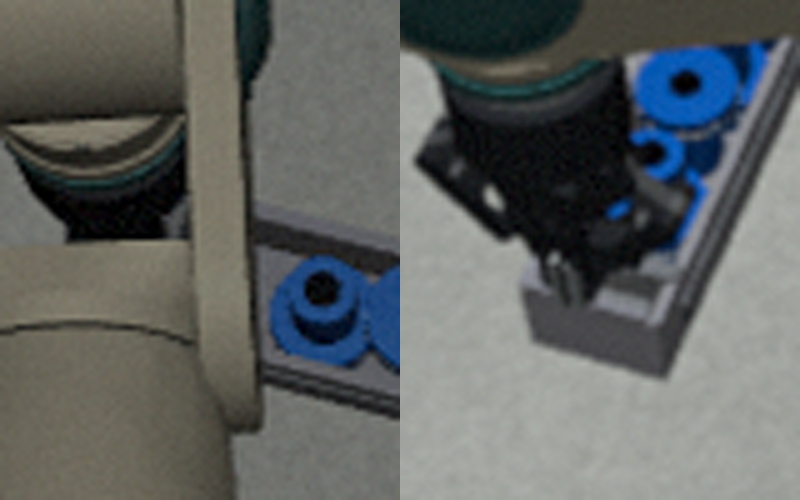

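>>> arm_command --targets '[{"wx": 0,"wy": 0,"wz": 0,"tx": -0.035,"ty": -0.2,"tz": 0,"claw": 0},{"wx": 0,"wy": 0,"wz": 0,"tx": -0.05,"ty": -0.3,"tz": 0,"claw": 0},{"wx": 0,"wy": 0,"wz": 0,"tx": -0.07,"ty": -0.4,"tz": 0,"claw": 0},{"wx": 0,"wy": 0,"wz": 0,"tx": -0.088,"ty": -0.5,"tz": 0,"claw": 0},{"wx": 0,"wy": 0,"wz": 0,"tx": -0.088,"ty": -0.5,"tz": 0,"claw": 0}]'

```text
time: 20.1
tcp_pos: [647.7, 111.3, 42.3]
eef_rot: [-0.455, 0.455, -0.541, 0.541]
ft_force: [0.3, -0.1, -0.1]
width: 0.001
```

```bash
python3 look.py e3 645,100,60
```

```text
20.1 [647.7 111.3  42.3] [ 0.3 -0.1 -0.1] 0.001 [ 0.11  0.53  1.17 -0.    1.45  0.29] [-0.4548  0.4552 -0.5412  0.5413]
top tcp px [285.6 200.8]
crop origin 249 150
side tcp px [264.4 277.2]
crop origin 225 219
```

View pics/e3.png

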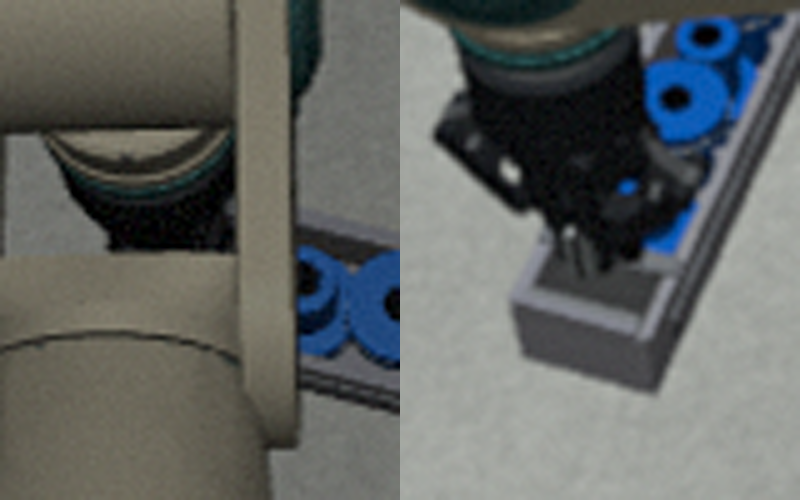

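The gap behind the plate is growing (plate top edge at about x 265–285 px, y 272 px in the side view), so the plate is moving. I'll carry on in steps.

>>> arm_command --targets '[{"wx": 0,"wy": 0,"wz": 0,"tx": -0.018,"ty": -0.1,"tz": 0,"claw": 0},{"wx": 0,"wy": 0,"wz": 0,"tx": -0.035,"ty": -0.2,"tz": 0,"claw": 0}]'

```text
time: 20.45
tcp_pos: [645.8, 102.0, 42.0]
eef_rot: [0.455, -0.455, 0.541, -0.541]
ft_force: [-1.0, 2.0, -0.9]
width: -0.002
```

>>> arm_command --targets '[{"wx": 0,"wy": 0,"wz": 0,"tx": -0.01,"ty": -0.04,"tz": 0,"claw": 0},{"wx": 0,"wy": 0,"wz": 0,"tx": -0.015,"ty": -0.08,"tz": 0,"claw": 0}]'

```text
time: 20.7
tcp_pos: [645.2, 97.9, 42.1]
eef_rot: [0.455, -0.455, 0.541, -0.541]
ft_force: [-0.5, 2.0, -1.9]
width: -0.002
```

>>> arm_command --targets '[{"wx": 0,"wy": 0,"wz": 0,"tx": -0.005,"ty": -0.03,"tz": 0,"claw": 0},{"wx": 0,"wy": 0,"wz": 0,"tx": -0.01,"ty": -0.05,"tz": 0,"claw": 0}]'

```text
time: 20.95
tcp_pos: [644.9, 95.8, 42.3]
eef_rot: [0.455, -0.455, 0.541, -0.541]
ft_force: [1.4, 6.1, -2.0]
width: 0.003
```

>>> arm_command --targets '[{"wx": 0,"wy": 0,"wz": 0,"tx": -0.005,"ty": -0.03,"tz": 0,"claw": 0},{"wx": 0,"wy": 0,"wz": 0,"tx": -0.005,"ty": -0.03,"tz": 0,"claw": 0}]'

```text
time: 21.2
tcp_pos: [644.8, 95.5, 42.3]
eef_rot: [0.456, -0.455, 0.541, -0.54]
ft_force: [2.1, 7.7, -3.3]
width: 0.002
```

>>> arm_command --targets '[{"wx": 0,"wy": 0,"wz": 0,"tx": -0.01,"ty": -0.06,"tz": 0,"claw": 0},{"wx": 0,"wy": 0,"wz": 0,"tx": -0.015,"ty": -0.1,"tz": 0,"claw": 0},{"wx": 0,"wy": 0,"wz": 0,"tx": -0.015,"ty": -0.1,"tz": 0,"claw": 0}]'

```text
time: 21.58
tcp_pos: [644.7, 94.8, 42.4]
eef_rot: [0.459, -0.453, 0.542, -0.539]
ft_force: [7.2, 22.4, -5.3]
width: -0.003
```

Force rose to 22 N with the plate stopped at about 31 mm travel, so the row is tight. I'll back off and look.

>>> arm_command --targets '[{"wx": 0,"wy": 0,"wz": 0,"tx": 0.05,"ty": 0.25,"tz": 0,"claw": 0},{"wx": 0,"wy": 0,"wz": 0,"tx": 0.07,"ty": 0.45,"tz": 0,"claw": 0},{"wx": 0,"wy": 0,"wz": 0,"tx": 0.07,"ty": 0.45,"tz": 1.0,"claw": 0},{"wx": 0,"wy": 0,"wz": 0,"tx": 0.07,"ty": 0.45,"tz": 2.2,"claw": 50},{"wx": 0,"wy": 0,"wz": 0,"tx": -0.2,"ty": -0.8,"tz": 2.4,"claw": 56},{"wx": 0,"wy": 0,"wz": 0,"tx": -0.7,"ty": -1.8,"tz": 2.4,"claw": 56},{"wx": 0,"wy": 0,"wz": 0,"tx": -1.2,"ty": -2.9,"tz": 2.4,"claw": 56},{"wx": 0,"wy": 0,"wz": 0,"tx": -1.7,"ty": -4.0,"tz": 2.4,"claw": 56}]'

```text
time: 22.58
tcp_pos: [557.9, -113.2, 162.9]
eef_rot: [-0.455, 0.455, -0.541, 0.542]
ft_force: [1.2, 0.3, 0.2]
width: 0.657
```

```bash
python3 look.py f1 632,30,60
```

```text
22.575 [ 557.9 -113.2  162.9] [1.2 0.3 0.2] 0.657 [-0.26  0.19  1.34 -0.    1.61 -0.09] [-0.4549  0.4551 -0.5408  0.5418]
top tcp px [387.9 235.9]
crop origin 280 158
side tcp px [315.3 178.4]
crop origin 237 196
```

View pics/f1.png

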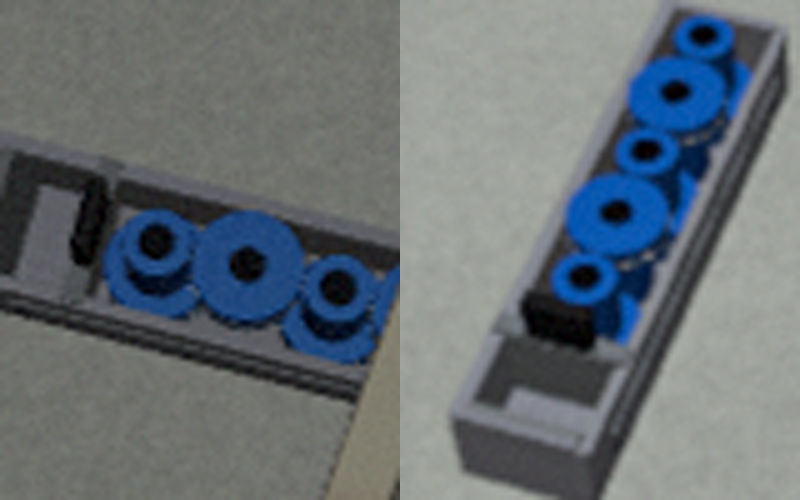

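The row is evenly nested: side-view tops at (297,203), (292,214), (286,226), (280,238), (274,251) px, with the plate against the fifth. Next is the wedge.

>>> arm_command --targets '[{"wx": 0,"wy": 0,"wz": -0.75,"tx": -0.6,"ty": -1.0,"tz": 0,"claw": 56},{"wx": 0,"wy": 0,"wz": -0.75,"tx": -1.2,"ty": -1.9,"tz": 0,"claw": 56},{"wx": 0,"wy": 0,"wz": -0.75,"tx": -1.8,"ty": -2.8,"tz": -0.4,"claw": 56},{"wx": 0,"wy": 0,"wz": -0.75,"tx": -2.23,"ty": -3.5,"tz": -0.8,"claw": 56},{"wx": 0,"wy": 0,"wz": -0.75,"tx": -2.23,"ty": -3.5,"tz": -1.25,"claw": 56},{"wx": 0,"wy": 0,"wz": -0.75,"tx": -2.23,"ty": -3.5,"tz": -1.25,"claw": 56},{"wx": 0,"wy": 0,"wz": -0.75,"tx": -2.23,"ty": -3.5,"tz": -1.25,"claw": 56}]'

```text
time: 23.55
tcp_pos: [448.2, -286.0, 101.1]
eef_rot: [-0.434, 0.434, -0.558, 0.559]
ft_force: [-0.0, -0.4, 0.6]
width: 0.656
```

```bash
python3 look.py g1 447,-288,80
```

```text
23.55 [ 448.2 -286.   101.1] [-0.  -0.4  0.6] 0.656 [-0.64  0.13  1.54 -0.    1.47 -0.39] [-0.4338  0.4336 -0.5579  0.559 ]
top tcp px [463.9 300.9]
crop origin 422 252
side tcp px [364.2 155.6]
crop origin 324 110
```

View pics/g1.png

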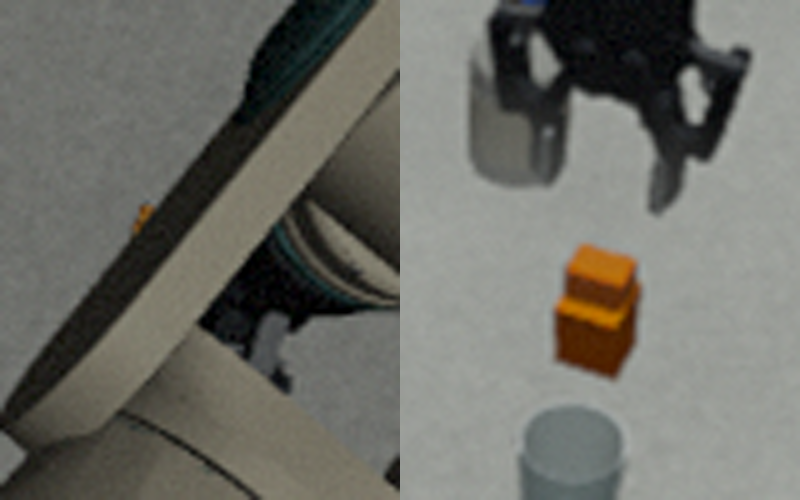

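Jaws are centred over the wedge head (tips midpoint x≈604, head x≈602 in the zoom). I'll lower and grip.

>>> arm_command --targets '[{"wx": 0,"wy": 0,"wz": 0,"tx": 0,"ty": 0,"tz": -0.7,"claw": 54},{"wx": 0,"wy": 0,"wz": 0,"tx": 0,"ty": 0,"tz": -1.15,"claw": 54},{"wx": 0,"wy": 0,"wz": 0,"tx": 0,"ty": 0,"tz": -1.3,"claw": 54},{"wx": 0,"wy": 0,"wz": 0,"tx": 0,"ty": 0,"tz": -1.3,"claw": 46},{"wx": 0,"wy": 0,"wz": 0,"tx": 0,"ty": 0,"tz": -1.3,"claw": 38},{"wx": 0,"wy": 0,"wz": 0,"tx": 0,"ty": 0,"tz": -1.3,"claw": 26},{"wx": 0,"wy": 0,"wz": 0,"tx": 0,"ty": 0,"tz": -1.3,"claw": 26},{"wx": 0,"wy": 0,"wz": 0,"tx": 0,"ty": 0,"tz": -1.3,"claw": 26}]' --squeeze 50

```text
time: 24.65
tcp_pos: [448.2, -286.7, 36.6]
eef_rot: [-0.434, 0.433, -0.558, 0.56]
ft_force: [-1.2, 1.5, 5.3]
width: 0.41
```

>>> arm_command --targets '[{"wx": 0,"wy": 0,"wz": 0,"tx": 0,"ty": 0,"tz": 0.4,"claw": 26},{"wx": 0,"wy": 0,"wz": 0,"tx": 0,"ty": 0,"tz": 1.2,"claw": 26},{"wx": 0,"wy": 0,"wz": 0,"tx": 0,"ty": 0,"tz": 1.2,"claw": 26}]'

```text
time: 25.02
tcp_pos: [449.2, -287.4, 98.8]
eef_rot: [-0.434, 0.433, -0.556, 0.561]
ft_force: [-0.2, -1.1, -1.5]
width: 0.407
```

```bash
python3 look.py g2 447,-288,80
```

```text
25.025 [ 449.2 -287.4   98.8] [-0.2 -1.1 -1.5] 0.407 [-0.64  0.13  1.54  0.    1.46 -0.39] [-0.4342  0.4328 -0.5561  0.5612]
top tcp px [464.3 300.5]
crop origin 422 252
side tcp px [363.8 155.9]
crop origin 324 110
```

View pics/g2.png

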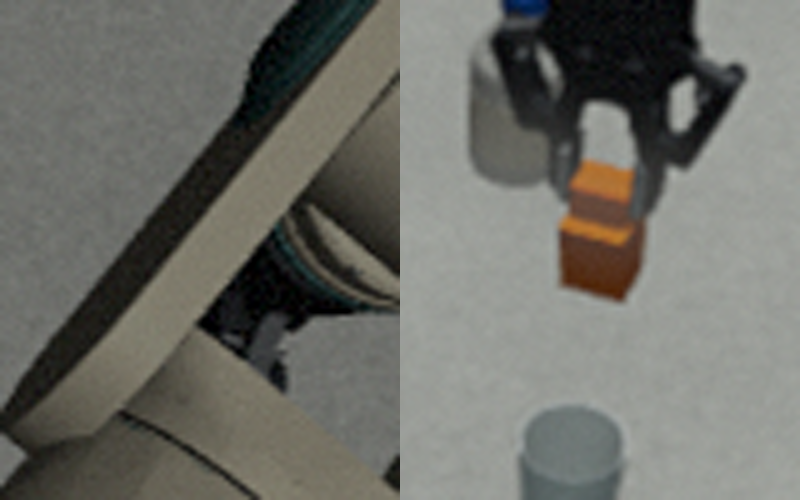

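The wedge is held upright, sloping face to +y. I'll carry it above the gap and turn it to the tray's axes.

>>> arm_command --targets '[{"wx": 0,"wy": 0,"wz": 0,"tx": 0.2,"ty": 0.3,"tz": 0.8,"claw": 26},{"wx": 0,"wy": 0,"wz": 0.4,"tx": 0.7,"ty": 1.3,"tz": 0.9,"claw": 26},{"wx": 0,"wy": 0,"wz": 0.75,"tx": 1.2,"ty": 2.3,"tz": 0.9,"claw": 26},{"wx": 0,"wy": 0,"wz": 0.75,"tx": 1.7,"ty": 3.3,"tz": 0.9,"claw": 26},{"wx": 0,"wy": 0,"wz": 0.75,"tx": 2.2,"ty": 4.3,"tz": 0.9,"claw": 26},{"wx": 0,"wy": 0,"wz": 0.75,"tx": 2.7,"ty": 5.3,"tz": 0.9,"claw": 26},{"wx": 0,"wy": 0,"wz": 0.75,"tx": 3.2,"ty": 6.3,"tz": 0.9,"claw": 26},{"wx": 0,"wy": 0,"wz": 0.75,"tx": 3.7,"ty": 7.2,"tz": 0.9,"claw": 26},{"wx": 0,"wy": 0,"wz": 0.75,"tx": 3.98,"ty": 7.84,"tz": 0.9,"claw": 26},{"wx": 0,"wy": 0,"wz": 0.75,"tx": 3.98,"ty": 7.84,"tz": 0.9,"claw": 26}]'

```text
time: 26.38
tcp_pos: [645.9, 108.3, 137.2]
eef_rot: [0.455, -0.457, 0.541, -0.54]
ft_force: [0.3, 0.3, -1.3]
width: 0.411
```

>>> arm_command --targets '[{"wx": 0,"wy": 0,"wz": 0,"tx": 0,"ty": 0,"tz": 0,"claw": 26},{"wx": 0,"wy": 0,"wz": 0,"tx": 0,"ty": 0,"tz": 0,"claw": 26}]'

```text
time: 26.62
tcp_pos: [646.1, 104.8, 139.5]
eef_rot: [0.454, -0.455, 0.542, -0.541]
ft_force: [0.3, -0.0, -1.6]
width: 0.408
```

```bash
python3 look.py h1 645,105,80; python3 - <<'E'
from h import *
f=bot.grab_frame("side")
for r in bot.trace("wedge","side")[:2]:
    print(r["conf"],r["box"],r["mask"].sum())
    for z in(100,104,108):
        for y in (-.17,):print(z,fit([(f,r["mask"])],WEDGE,(646,103,y),True,z))
E
```

```text
26.625 [646.1 104.8 139.5] [ 0.3 -0.  -1.6] 0.408 [ 0.1   0.45  1.08 -0.    1.62  0.28] [ 0.4545 -0.455   0.5416 -0.5414]
top tcp px [285.2 188.5]
crop origin 247 147
side tcp px [261.  250.3]
crop origin 224 215
0.89 [249.0, 234.5, 274.4, 265.9] 541
100 (array([ 6.45713677e+02,  9.81776346e+01, -2.42619298e-01]), np.float64(0.17651773336414048))
104 (array([ 6.44411792e+02,  1.01294878e+02, -2.36330242e-01]), np.float64(0.18100161737523104))
108 (array([ 6.43420074e+02,  1.04128115e+02, -2.44500360e-01]), np.float64(0.1879260050831793))
```

View pics/h1.png

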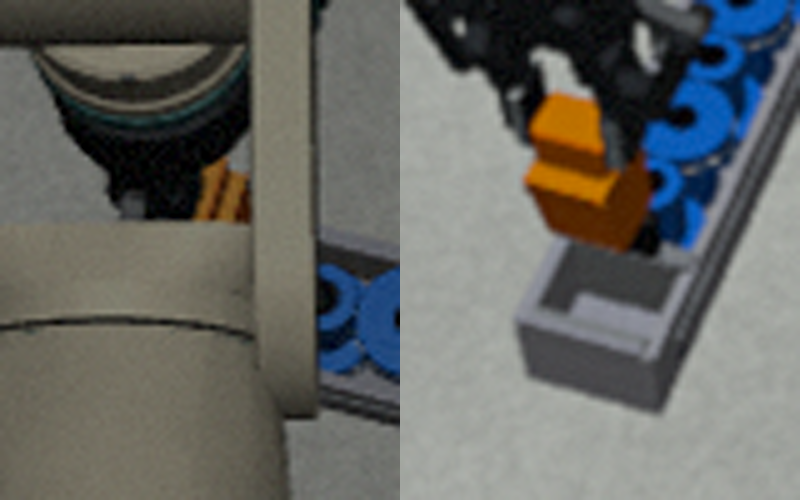

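The wedge is parallel to the tray (edge slopes 14.5° and 15° in the picture), with its origin at tray y ≈ 110.5 by the side camera. I'll lower it to just above the tab and check again.

>>> arm_command --targets '[{"wx": 0,"wy": 0,"wz": 0,"tx": 0,"ty": 0.02,"tz": -0.2,"claw": 26},{"wx": 0,"wy": 0,"wz": 0,"tx": 0,"ty": 0.02,"tz": -0.36,"claw": 26},{"wx": 0,"wy": 0,"wz": 0,"tx": 0,"ty": 0.02,"tz": -0.36,"claw": 26}]'

```text
time: 27.2
tcp_pos: [645.7, 106.9, 120.3]
eef_rot: [0.454, -0.456, 0.542, -0.541]
ft_force: [0.5, 0.6, -0.8]
width: 0.411
```

```bash
python3 - <<'E'
from h import *
s=bot.state();print(s["tcp_pos"],s["ft_force"])
f=bot.grab_frame("side");cv2.imwrite('pics/h2_side.png',f["frame"])
a=f["frame"];x,y=235,225
im=cv2.resize(a[y:y+75,x:x+75],None,fx=8,fy=8,interpolation=cv2.INTER_CUBIC)
# overlay model: wedge bottom edges & tab/plate/ramp in side-tray frame
t=(627,-7.66,-.1735)
def L(P,c):
    q=((proj(f,place([np.array(P,float)],*t)[0])-[x,y]+.5)*8).astype(int);cv2.polylines(im,[q.reshape(-1,1,2)],True,c,1)
L([[-18,93,82],[18,93,82],[18,83,82],[-18,83,82]],(0,255,0))
L([[-29,93,52],[29,93,52],[29,132.6,52],[-29,132.6,52]],(0,0,255))
zb=87
for y0 in(111.5,):
    L([[-19,y0-16,zb],[19,y0-16,zb],[19,y0+16,zb],[-19,y0+16,zb]],(255,0,255))
    L([[-19,y0-16,zb+50],[19,y0-16,zb+50],[19,y0+26,zb+50],[-19,y0+26,zb+50]],(255,255,0))
cv2.imwrite('pics/h2.png',im)
E
```

```text
[645.71149309 106.87973103 120.29507317] [ 0.51282818  0.64986901 -0.82146794]
```

View pics/h2.png

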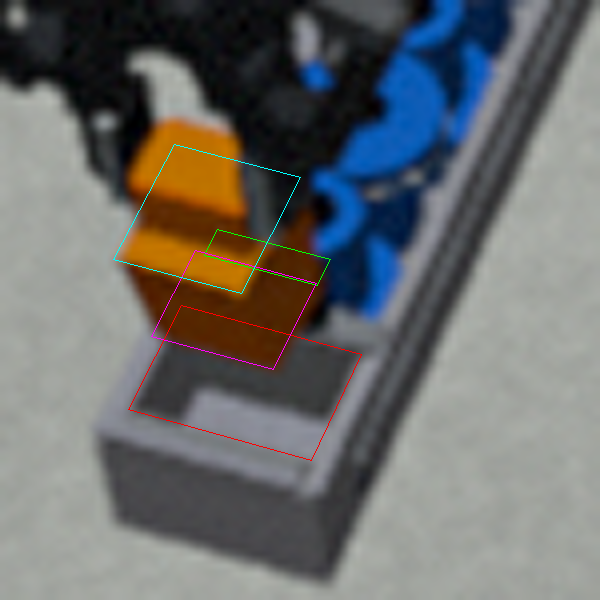

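The model overlay (wedge origin at tray y 111.5, underside z 87) matches the picture, and the wedge clears both the tab and the block edge. Lowering on in steps.

>>> arm_command --targets '[{"wx": 0,"wy": 0,"wz": 0,"tx": 0,"ty": 0,"tz": -0.15,"claw": 26},{"wx": 0,"wy": 0,"wz": 0,"tx": 0,"ty": 0,"tz": -0.3,"claw": 26},{"wx": 0,"wy": 0,"wz": 0,"tx": 0,"ty": 0,"tz": -0.45,"claw": 26},{"wx": 0,"wy": 0,"wz": 0,"tx": 0,"ty": 0,"tz": -0.6,"claw": 26}]'

```text
time: 27.75
tcp_pos: [646.3, 106.9, 91.2]
eef_rot: [0.455, -0.455, 0.541, -0.541]
ft_force: [-0.5, -0.5, -1.3]
width: 0.408
```

>>> arm_command --targets '[{"wx": 0,"wy": 0,"wz": 0,"tx": 0,"ty": 0,"tz": -0.1,"claw": 26},{"wx": 0,"wy": 0,"wz": 0,"tx": 0,"ty": 0,"tz": -0.2,"claw": 26},{"wx": 0,"wy": 0,"wz": 0,"tx": 0,"ty": 0,"tz": -0.3,"claw": 26},{"wx": 0,"wy": 0,"wz": 0,"tx": 0,"ty": 0,"tz": -0.4,"claw": 26},{"wx": 0,"wy": 0,"wz": 0,"tx": 0,"ty": 0,"tz": -0.5,"claw": 26}]'

```text
time: 28.38
tcp_pos: [646.4, 106.9, 66.6]
eef_rot: [-0.455, 0.455, -0.541, 0.541]
ft_force: [-0.2, 0.9, -0.5]
width: 0.41
```

No contact yet, underside at about z = 32. Going on with small steps.

>>> arm_command --targets '[{"wx": 0,"wy": 0,"wz": 0,"tx": 0,"ty": -0.01,"tz": -0.08,"claw": 26},{"wx": 0,"wy": 0,"wz": 0,"tx": 0,"ty": -0.02,"tz": -0.16,"claw": 26},{"wx": 0,"wy": 0,"wz": 0,"tx": 0,"ty": -0.02,"tz": -0.2,"claw": 26}]'

```text
time: 28.75
tcp_pos: [646.3, 105.9, 56.6]
eef_rot: [0.455, -0.455, 0.541, -0.541]
ft_force: [-0.5, 0.7, -0.3]
width: 0.405
```

>>> arm_command --targets '[{"wx": 0,"wy": 0,"wz": 0,"tx": 0,"ty": -0.01,"tz": -0.05,"claw": 26},{"wx": 0,"wy": 0,"wz": 0,"tx": 0,"ty": -0.02,"tz": -0.1,"claw": 26},{"wx": 0,"wy": 0,"wz": 0,"tx": 0,"ty": -0.02,"tz": -0.1,"claw": 26}]'

```text
time: 29.12
tcp_pos: [646.8, 105.4, 52.4]
eef_rot: [-0.456, 0.455, -0.541, 0.541]
ft_force: [0.5, 1.9, 1.0]
width: 0.406
```

>>> arm_command --targets '[{"wx": 0,"wy": 0,"wz": 0,"tx": 0,"ty": -0.005,"tz": -0.04,"claw": 26},{"wx": 0,"wy": 0,"wz": 0,"tx": 0,"ty": -0.01,"tz": -0.08,"claw": 26},{"wx": 0,"wy": 0,"wz": 0,"tx": 0,"ty": -0.01,"tz": -0.08,"claw": 26}]'

```text
time: 29.5
tcp_pos: [647.4, 104.9, 50.2]
eef_rot: [-0.456, 0.454, -0.54, 0.542]
ft_force: [-1.9, 2.4, 7.7]
width: 0.408
```

>>> arm_command --targets '[{"wx": 0,"wy": 0,"wz": 0,"tx": 0,"ty": 0,"tz": -0.04,"claw": 26},{"wx": 0,"wy": 0,"wz": 0,"tx": 0,"ty": 0,"tz": -0.07,"claw": 26},{"wx": 0,"wy": 0,"wz": 0,"tx": 0,"ty": 0,"tz": -0.07,"claw": 26}]'

```text
time: 29.88
tcp_pos: [647.9, 104.6, 48.4]
eef_rot: [-0.457, 0.454, -0.54, 0.542]
ft_force: [-4.1, 0.5, 16.0]
width: 0.41
```

```bash
python3 look.py i1 645,100,70
```

```text
29.875 [647.9 104.6  48.4] [-4.1  0.5 16. ] 0.41 [ 0.1   0.51  1.17 -0.    1.45  0.28] [-0.4568  0.454  -0.5398  0.542 ]
top tcp px [288.3 200.2]
crop origin 249 148
side tcp px [264.6 273.4]
crop origin 225 216
```

View pics/i1.png

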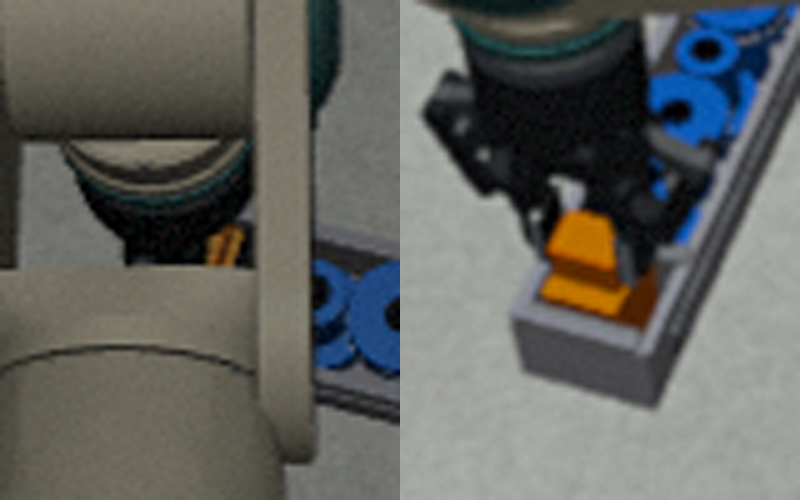

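The wedge is seated in the gap and pressed with 16 N. I'll release, rise, close the fingers and press on its top.

>>> arm_command --targets '[{"wx": 0,"wy": 0,"wz": 0,"tx": 0,"ty": 0,"tz": 0.05,"claw": 38},{"wx": 0,"wy": 0,"wz": 0,"tx": 0,"ty": 0,"tz": 0.06,"claw": 46},{"wx": 0,"wy": 0,"wz": 0,"tx": 0,"ty": 0,"tz": 0.08,"claw": 50},{"wx": 0,"wy": 0,"wz": 0,"tx": 0,"ty": 0,"tz": 0.5,"claw": 50},{"wx": 0,"wy": 0,"wz": 0,"tx": 0,"ty": 0,"tz": 1.0,"claw": 50},{"wx": 0,"wy": 0,"wz": 0,"tx": 0,"ty": 0,"tz": 1.0,"claw": 0},{"wx": 0,"wy": 0,"wz": 0,"tx": 0,"ty": 0,"tz": 1.0,"claw": 0},{"wx": 0,"wy": 0,"wz": 0,"tx": 0,"ty": 0,"tz": 1.0,"claw": 0},{"wx": 0,"wy": 0,"wz": 0,"tx": 0,"ty": 0,"tz": 1.0,"claw": 0}]'

```text
time: 31.1
tcp_pos: [646.0, 104.4, 93.4]
eef_rot: [0.455, -0.456, 0.541, -0.541]
ft_force: [0.2, 0.1, -0.3]
width: -0.002
```

```bash
python3 look.py i2 645,100,70
```

```text
31.1 [646.  104.4  93.4] [ 0.2  0.1 -0.3] -0.002 [ 0.1   0.48  1.13 -0.    1.53  0.28] [ 0.4547 -0.4556  0.5415 -0.5409]
top tcp px [286.9 195.1]
crop origin 249 148
side tcp px [263.4 262.3]
crop origin 225 216
```

View pics/i2.png

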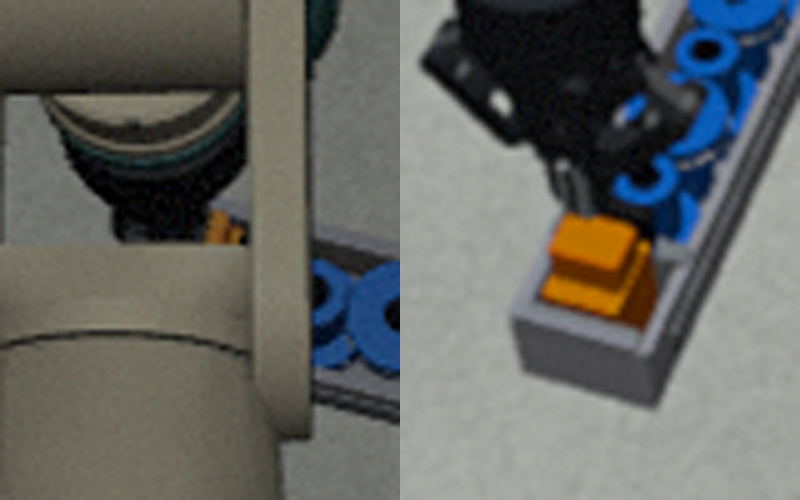

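The wedge stays in place on its own after release. Now pressing on its top.

>>> arm_command --targets '[{"wx": 0,"wy": 0,"wz": 0,"tx": 0,"ty": 0,"tz": -0.2,"claw": 0},{"wx": 0,"wy": 0,"wz": 0,"tx": 0,"ty": 0,"tz": -0.4,"claw": 0},{"wx": 0,"wy": 0,"wz": 0,"tx": 0,"ty": 0,"tz": -0.47,"claw": 0},{"wx": 0,"wy": 0,"wz": 0,"tx": 0,"ty": 0,"tz": -0.47,"claw": 0}]'

```text
time: 31.7
tcp_pos: [646.2, 104.4, 70.3]
eef_rot: [0.455, -0.455, 0.541, -0.541]
ft_force: [0.7, -0.6, 0.5]
width: 0.004
```

>>> arm_command --targets '[{"wx": 0,"wy": 0,"wz": 0,"tx": 0,"ty": 0,"tz": -0.04,"claw": 0},{"wx": 0,"wy": 0,"wz": 0,"tx": 0,"ty": 0,"tz": -0.07,"claw": 0}]'

```text
time: 31.95
tcp_pos: [646.6, 104.4, 67.6]
eef_rot: [-0.455, 0.455, -0.541, 0.541]
ft_force: [-0.2, 0.3, -0.7]
width: 0.003
```

>>> arm_command --targets '[{"wx": 0,"wy": 0,"wz": 0,"tx": 0,"ty": 0,"tz": -0.03,"claw": 0},{"wx": 0,"wy": 0,"wz": 0,"tx": 0,"ty": 0,"tz": -0.06,"claw": 0}]'

```text
time: 32.2
tcp_pos: [646.5, 104.4, 65.2]
eef_rot: [-0.455, 0.455, -0.541, 0.541]
ft_force: [-4.4, -0.1, 7.5]
width: 0.002
```

>>> arm_command --targets '[{"wx": 0,"wy": 0,"wz": 0,"tx": 0,"ty": 0,"tz": -0.03,"claw": 0},{"wx": 0,"wy": 0,"wz": 0,"tx": 0,"ty": 0,"tz": -0.05,"claw": 0}]'

```text
time: 32.45
tcp_pos: [647.1, 104.3, 64.7]
eef_rot: [-0.456, 0.454, -0.541, 0.542]
ft_force: [-5.3, -2.7, 13.6]
width: 0.005
```

>>> arm_command --targets '[{"wx": 0,"wy": 0,"wz": 0,"tx": 0,"ty": 0,"tz": -0.05,"claw": 0},{"wx": 0,"wy": 0,"wz": 0,"tx": 0,"ty": 0,"tz": -0.08,"claw": 0},{"wx": 0,"wy": 0,"wz": 0,"tx": 0,"ty": 0,"tz": -0.08,"claw": 0}]'

```text
time: 32.83
tcp_pos: [648.3, 103.8, 63.3]
eef_rot: [-0.457, 0.453, -0.54, 0.543]
ft_force: [-5.7, -3.0, 20.3]
width: -0.0
```

>>> arm_command --targets '[{"wx": 0,"wy": 0,"wz": 0,"tx": 0,"ty": 0,"tz": -0.05,"claw": 0},{"wx": 0,"wy": 0,"wz": 0,"tx": 0,"ty": 0,"tz": -0.05,"claw": 0}]'

```text
time: 33.08
tcp_pos: [649.0, 103.6, 62.3]
eef_rot: [-0.457, 0.453, -0.539, 0.544]
ft_force: [-8.0, -4.4, 25.5]
width: -0.003
```

Pressed with 25.5 N. I'll rise straight up and move clear to look.

>>> arm_command --targets '[{"wx": 0,"wy": 0,"wz": 0,"tx": 0,"ty": 0,"tz": 0.2,"claw": 0},{"wx": 0,"wy": 0,"wz": 0,"tx": 0,"ty": 0,"tz": 0.6,"claw": 0},{"wx": 0,"wy": 0,"wz": 0,"tx": 0,"ty": 0,"tz": 1.4,"claw": 0},{"wx": 0,"wy": 0,"wz": 0,"tx": 0,"ty": 0,"tz": 2.2,"claw": 0},{"wx": 0,"wy": 0,"wz": 0,"tx": -0.8,"ty": 0.7,"tz": 2.4,"claw": 0},{"wx": 0,"wy": 0,"wz": 0,"tx": -1.6,"ty": 1.4,"tz": 2.4,"claw": 0},{"wx": 0,"wy": 0,"wz": 0,"tx": -2.4,"ty": 2.1,"tz": 2.4,"claw": 0},{"wx": 0,"wy": 0,"wz": 0,"tx": -3.2,"ty": 2.8,"tz": 2.4,"claw": 0},{"wx": 0,"wy": 0,"wz": 0,"tx": -4.0,"ty": 3.5,"tz": 2.4,"claw": 0},{"wx": 0,"wy": 0,"wz": 0,"tx": -4.0,"ty": 3.5,"tz": 2.4,"claw": 0}]'

```text
time: 34.33
tcp_pos: [444.3, 281.6, 176.5]
eef_rot: [0.457, -0.456, 0.54, -0.54]
ft_force: [0.8, -0.2, 0.6]
width: 0.001
```

```bash
python3 look.py j1 635,50,60; python3 - <<'E'
from h import *
f=bot.grab_frame("side");t=np.array((627,-7.66,-.1735));c,s=np.cos(t[2]),np.sin(t[2])
for r in bot.trace("wedge","side")[:1]:
    print(r["conf"],r["box"])
for q in("down_1","up_1"):
    print(q,[(round(a["conf"],2),np.round(a["box"]).tolist()) for a in bot.find_in(q,"side")])
E
```

```text
34.325 [444.3 281.6 176.5] [ 0.8 -0.2  0.6] 0.001 [0.49 0.07 1.45 0.   1.62 0.66] [ 0.4567 -0.456   0.5403 -0.54  ]
top tcp px [182.8 273.8]
crop origin 271 156
side tcp px [343.2 325.4]
crop origin 234 202
0.8 [254.6, 260.0, 277.3, 282.0]
down_1 [(0.58, [294.0, 204.0, 307.0, 218.0]), (0.5, [279.0, 222.0, 296.0, 243.0])]
up_1 [(0.76, [281.0, 212.0, 303.0, 230.0])]
```

View pics/j1.png

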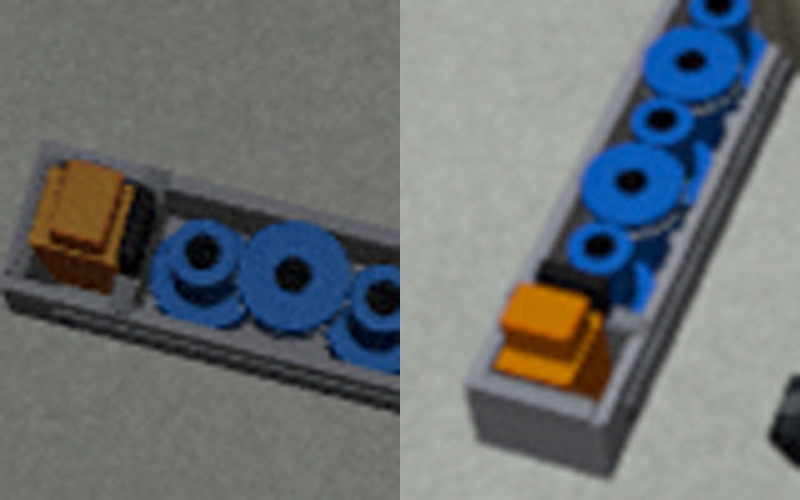

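View pics/j1_side.png

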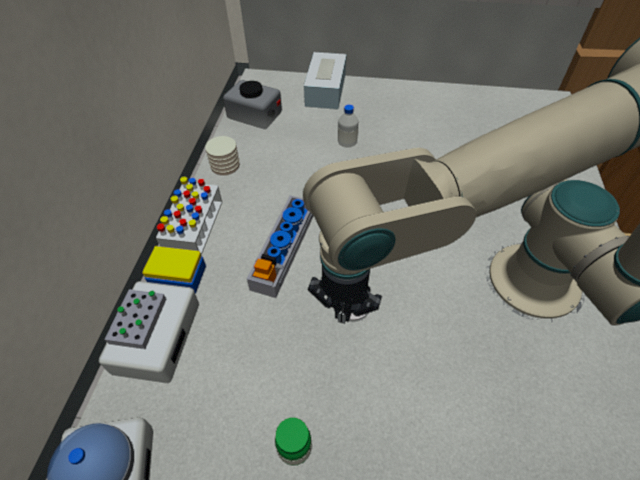

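View pics/j1_top.png

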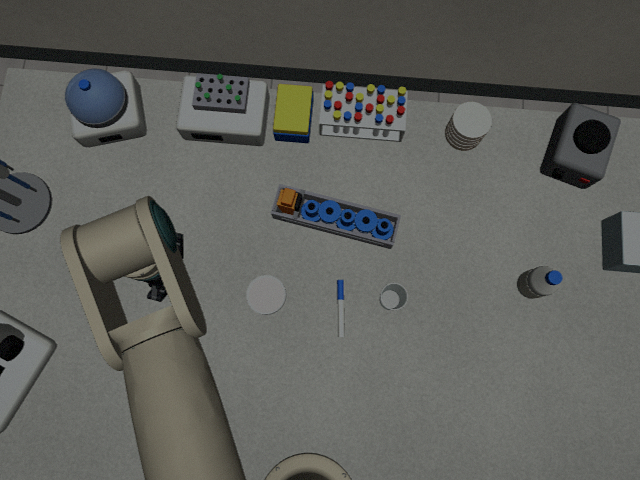

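The row reads collar down, up, down, up, down. The plate and tab sit against it, with the wedge between plate and block (side view about (266,270) px). I'll check the wedge's seating against a model overlay in both cameras.

```bash
python3 - <<'E'
from h import *
ims=[]
for cam,t,(x,y) in(("side",(627,-7.66,-.1735),(240,245)),("top",(625.6,-4.94,-.1735),(265,175))):
    f=bot.grab_frame(cam);a=f["frame"]
    im=cv2.resize(a[y:y+60,x:x+50],None,fx=8,fy=8,interpolation=cv2.INTER_CUBIC)
    r=bot.trace("wedge",cam)
    m=r[0]["mask"]
    if r:
        for z in(11,13,20):
            b,e=fit([(f,m)],WEDGE,(645,102,-.17),True,z);d=b[:2]-np.array(t[:2]);c,s=np.cos(t[2]),np.sin(t[2])
            print(cam,z,round(e,3),"tray x,y",round(c*d[0]+s*d[1],1),round(-s*d[0]+c*d[1],1),"yaw",round(b[2],3))
    def L(P,col):
        q=((proj(f,place([np.array(P,float)],*t)[0])-[x,y]+.5)*8).astype(int);cv2.polylines(im,[q.reshape(-1,1,2)],True,col,1)
    zb,x0,y0=12.5,2,109
    L([[x0-18,y0-10,zb+74],[x0+18,y0-10,zb+74],[x0+18,y0+16,zb+74],[x0-18,y0+16,zb+74]],(0,255,0))
    L([[x0-19,y0-16,zb+50],[x0+19,y0-16,zb+50],[x0+19,y0+26,zb+50],[x0-19,y0+26,zb+50]],(255,0,255))
    L([[-18,93,82],[18,93,82],[18,83,82],[-18,83,82]],(0,0,255))
    ims.append(im)
cv2.imwrite("pics/k1.png",np.hstack(ims))
E
```

```text
side 11 0.345 tray x,y 3.7 105.8 yaw 0.139
side 13 0.355 tray x,y 4.3 104.7 yaw 0.144
side 20 0.371 tray x,y 1.4 108.9 yaw 0.131
top 11 0.204 tray x,y 3.0 109.1 yaw 0.027
top 13 0.204 tray x,y 2.0 108.9 yaw 0.012
top 20 0.215 tray x,y 0.4 107.8 yaw 0.039
```

View pics/k1.png

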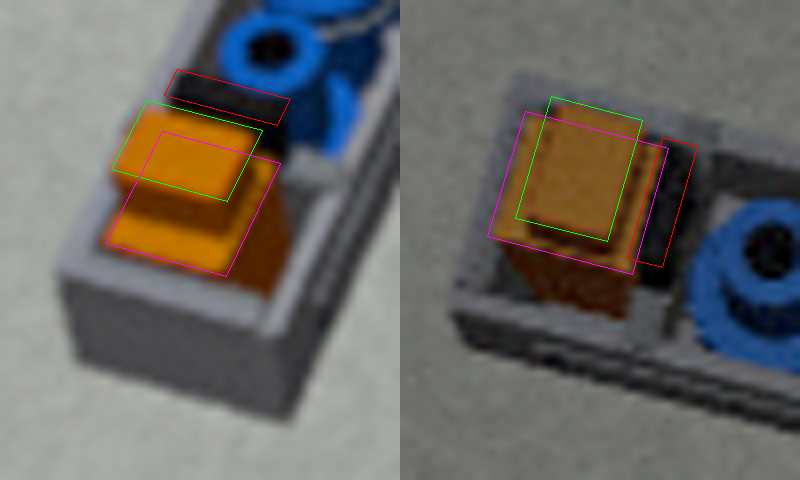

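The head's edge slope in the side view (11°, against 16° in the overlay) hints at a roll or yaw of the wedge. I'll quantify that with a 5-DOF fit, checked against the first picture, where the wedge stood upright.

```bash
cat > wf.py <<'E'
from h import *
import pickle
from scipy.spatial.transform import Rotation as R
D=pickle.load(open("d.pkl","rb"))
TF={"side":np.array((627,-7.66,-.1735)),"top":np.array((625.6,-4.94,-.1735))}
def soft(im):
    h=im.astype(float);sat=(h[...,2]-h[...,0])/np.maximum(h[...,2],20);return np.clip((sat-.15)/.5,0,1)
TABP=[]
def wf(files,guess,boxes,free):
    # pose in tray frame: x,y,z,yaw,rollY,pitchX (deg/…); soft masks
    data=[]
    for cam,fn in files.items():
        im=cv2.imread(fn);b=boxes[cam];data.append((cam,D[cam]["f"],soft(im)[b[1]:b[3],b[0]:b[2]],b))
    def parts(v,cam):
        Rm=R.from_euler("ZYX",[v[3],v[4],v[5]],degrees=True).as_matrix()
        P=[p@Rm.T+v[:3] for p in WEDGE]
        # walls occlusion ignored: use upper part only
        return place(P,*TF[cam])
    def c(u):
        v=np.array(guess,float);v[free]=u;e=0
        for cam,f,t,b in data:
            a=sil(f,parts(v,cam),b);w=W[cam] if cam in W else 1
            e+=(((a-t)**2)*w).sum()
        return e
    W={}
    if guess[2]>1:
        # ignore pixels hidden by walls: weight only where wedge part above z=55 (tray) could be
        for cam,f,t,b in data:
            P=[box(-26,26,90,140,54,95)]
            W[cam]=sil(f,place(P,*TF[cam]),b)>.5
    u0=np.array(guess,float)[free];n=len(u0)
    best=None
    for k in range(3):
        sim=np.r_[[u0],u0+np.diag(np.full(n,[4,-4,6][k]))]
        r=minimize(c,u0,method="Nelder-Mead",options=dict(initial_simplex=sim,maxiter=900,xatol=.05,fatol=1e-3))
        if best is None or r.fun<best.fun:best=r
        u0=best.x
    return best.x.round(1),round(best.fun,2)
E
cat > run.py <<'E'
from wf import *
import sys
# reference on bench: convert bench guess to tray frame
for cam,w in(("side",(446.9,-289.8)),("top",(445.6,-288.4))):
    t=TF[cam];c,s=np.cos(t[2]),np.sin(t[2]);d=np.array(w)-t[:2];g=[c*d[0]+s*d[1],-s*d[0]+c*d[1]]
    bx={"side":(350,150,382,192),"top":(438,285,478,327)}
    print("ref",cam,wf({cam:f"pics/{cam}0.png"},[g[0],g[1],0,-4.5,0,0],bx,[0,1,3,4,5]))
bx={"side":(240,245,290,300),"top":(262,175,315,225)}
print("now both",wf({"side":"pics/j1_side.png","top":"pics/j1_top.png"},[2,109,12.5,0,0,0],bx,[0,1,2,3,4]))
for cam in("side","top"):
    print("now",cam,wf({cam:f"pics/j1_{cam}.png"},[2,109,12.5,0,0,0],bx,[0,1,3,4]))
    print("now yawless",cam,wf({cam:f"pics/j1_{cam}.png"},[2,109,12.5,0,0,0],bx,[0,1,4]))
    print("now rollless",cam,wf({cam:f"pics/j1_{cam}.png"},[2,109,12.5,0,0,0],bx,[0,1,2,3]))
print("i2 side",wf({"side":"pics/i2_side.png"},[2,109,12.5,0,0,0],bx,[0,1,3,4]))
E
python3 run.py
python3 - <<'E'
import cv2,numpy as np
a=cv2.imread('pics/i2_side.png')[250:300,235:295];b=cv2.imread('pics/j1_side.png')[250:300,235:295]
cv2.imwrite('pics/k2.png',cv2.resize(np.hstack([a,b]),None,fx=6.6,fy=6.6,interpolation=cv2.INTER_LANCZOS4))
E
```

```text
ref side (array([-126.3, -317.5,   -0.8,   -1.8,   -6.9]), np.float64(6.55))
ref top (array([-128.4, -310.1,   -6.1,   -1.4,    0. ]), np.float64(5.21))
now both (array([  2.3, 108.3,  12.7,   1.5,  -0.2]), np.float64(104.41))
now side (array([  4.3, 107.6,   1.3,  -1.4]), np.float64(61.28))
now yawless side (array([  3.9, 107.6,  -1. ]), np.float64(61.54))
now rollless side (array([  3. , 107.8,  12.7,   2.5]), np.float64(61.72))
now top (array([ 1.40e+00,  1.08e+02, -7.00e-01, -1.00e-01]), np.float64(38.71))
now yawless top (array([ 1.50e+00,  1.08e+02, -1.00e-01]), np.float64(38.65))
now rollless top (array([  2. , 108.3,  10.5,  -0.5]), np.float64(38.35))
i2 side (array([  2.4, 108.3,   4.7,  -0.3]), np.float64(64.92))
```

View pics/k2.png

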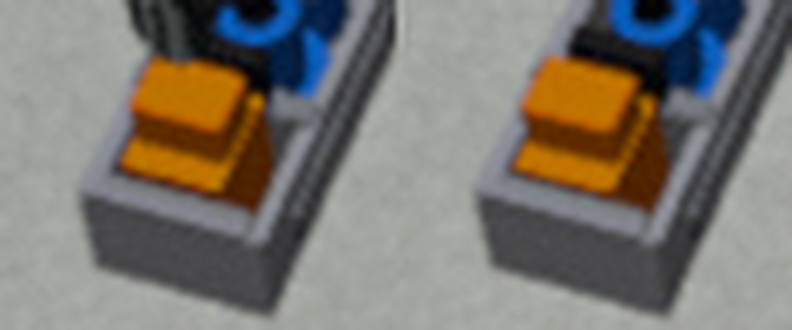

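The combined fit puts the wedge upright (yaw 1.5°, roll −0.2°), underside 8.7 mm above the tray floor and top at about 87 mm, all inside the expected range. The bystanders are at the same pixels as at the start: marker (340,308), beaker (393,297), dish (266,295) and reagent (547,281) in the top view, jar (293,438) in the side view. Handing in.

```bash
python3 - <<'E'
from rig import bot
s=bot.state();print(s["time"],s["ft_force"]);print(bot.close_job())
E
```

```text
34.825 [0.19758451 0.39211029 0.42548073]
the job is handed in; nothing more can be done
None
```

The job is done and handed in at 34.8 s of the 72 s allowed.

**What I did**
- I stood the two loose adapters in the tray, so the row now runs collar down, up, down, up, down.
- I slid the follower plate up until it stopped at about 31 mm travel, pushing with 22 N at the end.
- I put the wedge in the gap, sloping face to the end block, and pressed it to 16 N in the grip. I then pressed its top to 25 N with the closed fingers.

**Last checks**
- **Row and plate:** the pictures show five evenly nested adapters with the plate against the fifth.
- **Wedge:** a combined two-camera fit gave its underside about 8.7 mm above the tray floor and its top at about 87 mm. It read upright, within about 1.5°, and it stayed put when let go.
- **Bystanders:** marker, beaker, dish, reagent and jar are at the same pixels as at the start.

**What disagreed**
- **Fingertip height:** the fingertips turned out about 20 mm higher than the tool-frame text implied. My first grasp closed above the collar of the loose collar-up adapter, and I pressed lightly on it (about 10 N) to find the true height. It did not move.
- **Wedge fits:** single-camera fits were noisier, with the network-mask fits giving up to 18° of apparent yaw. The combined fit and the tool's own readings did not show this.

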